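# Re-bush a drive's bearing block on the lab bench

## Robot

A 6-joint arm with a two-finger parallel gripper is mounted at the origin on the work surface. World frame = base frame: x ahead of the robot, y to its left, z up, the work surface at z = 0. Lengths are in mm, angles in rad, forces in N, time in s.
With the tool pointing down it reaches from about 250 to 775 mm from the base axis. Payload 8.9 kg.
Tool frame: the origin (TCP) lies on the centre line of the jaws, within the pads' length; the fingertips stand 17 mm ahead of it and the grasp point (between the pads) lies 2 mm behind it (env.finger_overhang is the distance from the TCP to the fingertips, in mm); y points along the fingers, z is the direction in which the jaws open and shut, and the axes are right-handed (so a half turn about y gives the same grasp; the last joint's range is limited). The gripper opens to 85 mm and grips with 20 to 120 N. Pads are 22 mm wide; open, the fingers measure 114 mm over their backs; the gripper's body (76 mm by 85 mm) begins 54 mm behind the grasp point. The pads swing forward as they close: fully open they stand 13 mm farther back than shut.
Start: joints at [0.968, 0.291, -0.153, 1.127, 0, 1.431], TCP at [234.853, 469.54, 248.305] pointing down, gripper open.
Joint ranges: [-2.52, 2.52], [-0.91, 1.74], [-1.3, 1.37], [-1.96, 2.02], [-1.52, 1.47], [-3.14, 3.14]. Speed limits (rad/s): [2.22, 2.22, 2.79, 3.14, 3.14, 3.14].

## Interface

Orientations are given as a unit quaternion [w, x, y, z].
In Python, from workcell import env gives the robot as it stands. The module is installed in compiled form; this text tells all that it offers.
- The arm moves only by the tool jog_arm, never from a script. Its argument "deltas" is a list of rows, each an object with "offset": the shift along the tool's x, y, z in mm, a list of three; "twist": the turn about the tool's y in rad. In form: [{"offset": [dx, dy, dz], "twist": twist}, ...]. A call has 1 to 8 rows; each row is the pose to reach, as a shift and turn from the pose commanded when the call began, along the tool's axes at that moment; what a row does not reach only later rows make up. A row lasts 1/8 s, in which the tool goes at most 62.5 mm and 10.7 degrees, less where a joint would pass 70% of its speed; a pose out of reach is approached as far as the arm can. A call with a gripper value outside its range is refused whole. "hand" is the gripper command: -1 is shut, 1 is fully open, values between are in proportion, set as the call begins (left out, the last holds). The fingers move at their own pace and stop on an object; "squeeze" is the grip in N (left out, the last holds). Time passes only in rows, so rows that repeat a pose let the fingers close. It gives the time, the measured TCP pose, the force and the opening at its end, in the units of the state.
- env.get_state(): the state, without advancing time (a new reading comes with each control period).
- env.read_camera(name): name is "scene" or "top" or "wrist"; returns the picture (480x640x3 uint8, blue, green, red); there is no depth.
- env.camera_model(name): a dict with "vertical_fov" (degrees; the focal length in pixels is half the picture's height over the tangent of half this angle, whatever the lens; pixels are square), "cx", "cy" (the principal point, pixels), "dist" ([k1, k2, p1, p2, k3] as OpenCV has them; the pictures are not rectified), "extrinsics" (4x4, takes a point from world to camera coordinates); the wrist camera has in their place "tool_from_camera" (4x4, takes a point from camera to tool coordinates, whose origin is the TCP and whose axes are the tool frame's). Camera axes: x right, y up, looking along -z (the intrinsics and any distortion apply to the point x, -y, -z); pixel columns grow to the right and rows downward; lengths in mm; the calibration is good to about 2 mm. A picture is of the moment at which its call begins: read the wrist's pose just before it. camera_model takes no time and is no camera call.
- env.job_done(): hands the job in, once; it reports no verdict.
The state is a dict: "time": time; "joint_pos": joint angles; "qvel": joint speeds; "joint_efforts": joint torques, N m; "eef_pos": TCP position; "eef_rot": TCP orientation; "ft_force": force on the tool from outside, world axes, zero at the start; "wrist_torque": the same for the moment, N m; "grip_width": finger opening in mm.
Only numpy, scipy, OpenCV 4.12 (cv2) and the standard library are available. Lean on these libraries where they do the work, as an engineer would, in place of code of your own. Each camera call takes 0.05 s, during which the arm holds its last target.

## Task

First isolate the bench drive: pull its red service plug up out of the socket and put it in the blue tray. Then press every bronze bushing that is on the bench into the bearing block, one to a bore (any bore), fully home until its shoulder sits flush on the block. Finally turn the black cam lock clockwise until the end plate is drawn tight against the block; leave the bottle, jar and brush behind the block where they are.

Things in the scene. Friction and masses are not known exactly. Their poses are not given: they have to be found in the camera images.
- bushing0: bronze flanged bushing, loose, standing upright on the bench in front of the block at the start (may be absent: None). Origin: centre of its foot (underside), z up its axis. Round: foot tapered over the first 8 mm (36 to 40 mm dia.), shank 40 mm dia. up to z=36 mm, then the shoulder: flange 54 mm dia. z 36 to 42 mm, then a 46 mm dia. hub to grip, z 42 to 66 mm (top). About 0.4 kg; its oiled foot slides easily on the bench. A knock may shift it
- bushing1: bronze flanged bushing, loose, standing upright on the bench in front of the block at the start (may be absent: None). Origin: centre of its foot (underside), z up its axis. Round: foot tapered over the first 8 mm (36 to 40 mm dia.), shank 40 mm dia. up to z=36 mm, then the shoulder: flange 54 mm dia. z 36 to 42 mm, then a 46 mm dia. hub to grip, z 42 to 66 mm (top). About 0.4 kg; its oiled foot slides easily on the bench. A knock may shift it
- bushing2: bronze flanged bushing, loose, standing upright on the bench in front of the block at the start (may be absent: None). Origin: centre of its foot (underside), z up its axis. Round: foot tapered over the first 8 mm (36 to 40 mm dia.), shank 40 mm dia. up to z=36 mm, then the shoulder: flange 54 mm dia. z 36 to 42 mm, then a 46 mm dia. hub to grip, z 42 to 66 mm (top). About 0.4 kg; its oiled foot slides easily on the bench. A knock may shift it
- bushing3: bronze flanged bushing, loose, standing upright on the bench in front of the block at the start (may be absent: None). Origin: centre of its foot (underside), z up its axis. Round: foot tapered over the first 8 mm (36 to 40 mm dia.), shank 40 mm dia. up to z=36 mm, then the shoulder: flange 54 mm dia. z 36 to 42 mm, then a 46 mm dia. hub to grip, z 42 to 66 mm (top). About 0.4 kg; its oiled foot slides easily on the bench. A knock may shift it
- block: fixed aluminium bearing block, origin under the centre of its bored part, which is 100 mm (x) by 300 mm (y) by 60 mm high. Four bores in a row along its y. Beyond its +y end a lower step (y 150 to 230 mm, top at 40 mm) carries the cam lock, and beyond that stands the end plate (100 x 22 x 60 mm)
- bore0 (a point): centre of the mouth of bore 0, on the block's top face (60 mm above the bench), y = -105 mm in the block's frame, axes as the block's; 41.5 mm dia. A bushing's foot drops in freely about 16 mm; from there the fit is tight: about 13 N steadily pushes it on down, it stays where it is left, and it is home after 36 mm when the flange meets the block (then bushing origin 36 mm below this point)
- bore1 (a point): centre of the mouth of bore 1, on the block's top face (60 mm above the bench), y = -35 mm in the block's frame, axes as the block's; 41.5 mm dia. A bushing's foot drops in freely about 16 mm; from there the fit is tight: about 13 N steadily pushes it on down, it stays where it is left, and it is home after 36 mm when the flange meets the block (then bushing origin 36 mm below this point)
- bore2 (a point): centre of the mouth of bore 2, on the block's top face (60 mm above the bench), y = 35 mm in the block's frame, axes as the block's; 41.5 mm dia. A bushing's foot drops in freely about 16 mm; from there the fit is tight: about 13 N steadily pushes it on down, it stays where it is left, and it is home after 36 mm when the flange meets the block (then bushing origin 36 mm below this point)
- bore3 (a point): centre of the mouth of bore 3, on the block's top face (60 mm above the bench), y = 105 mm in the block's frame, axes as the block's; 41.5 mm dia. A bushing's foot drops in freely about 16 mm; from there the fit is tight: about 13 N steadily pushes it on down, it stays where it is left, and it is home after 36 mm when the flange meets the block (then bushing origin 36 mm below this point)
- cam (a joint): cam lock angle, rad: 0 open (bar grip along the block's x), grows clockwise seen from above, stops at 1.5 (bar along the block's y). Stiff: about 0.12 N m turns it, and it stays where it is left
- cam_grip (a point): on the vertical cam axis, 75 mm above the bench, in the upper part of the black bar grip to hold. The bar is 50 mm long, 14 mm thick, from 55 to 85 mm above the bench, on a steel disc of 56 mm dia.; this frame turns with it: x along the bar, z up
- end_plate (a joint): how far the cam has drawn the end plate towards the block by its headed stud, m: 6 mm per rad of the cam; 0 when slack (9 mm gap), 0.009 when tight (no gap)
- drive_box: fixed grey drive unit, 120 x 120 x 80 mm high, origin under its centre; the socket with a yellow surround is in the middle of its top. It and the tray may swap sides
- socket (a point): centre of the socket's mouth on top of the drive unit, 80 mm above the bench, axes as the drive unit's
- plug: red service plug, no cable, 82 mm tall, 0.12 kg, loose. Origin: centre of its blade's lower end, z up. Black blade 34 (x) x 24 (y) mm, z 0 to 34 mm, in the socket at the start (origin 34 mm below its mouth), then red flange 56 x 40 mm to z=42 mm, then the red grip 46 (x) x 20 (y) mm, z 42 to 82 mm. A sprung detent holds it: pull straight up with about 8 N (it bites after some 3 mm), it is clear after 35 mm
- tray_in (a point): centre of the inner floor of the fixed blue tray (4 mm above the bench); tray outside 160 (x) x 130 (y) mm, rim 35 mm above the bench, wall 4 mm, axes as the tray's
- oil_bottle: bystander: white oil bottle, 48 mm dia., 100 mm tall, origin under its centre; stands behind the block
- paste_jar: bystander: green jar, 60 mm dia., 60 mm tall, origin under its centre; stands behind the block
- brush: bystander: brush about 170 mm long lying behind the block
There are look-alikes about, which are no part of the job. What is shaped like the bushing2 but purple or turquoise is not meant.

How it is judged:
By the outcome, as a careful person would: the job done as asked, in the order asked, and still so for the second after the job is handed in, with the robot touching nothing.
Of bushing0, bushing1, bushing2, bushing3 only 3 to 4 are there at a start; the rules pass over those that are not, and their reading is None.
At some moment in a run one of bushing0, bushing1, bushing2, bushing3 may be knocked a few centimetres aside while the robot is not near it.
It also fails if it takes over 210 s, if anything falls off the work surface, if the arm or the gripper's body presses on something with over 40 N, if the wrist force passes 120 N, or if a joint passes its speed limit or range.

## Working session

There is one attempt and no reset: what is moved stays moved. The work goes in short steps, Python scripts to look and compute and a tool call to move; the robot and the scene stay as the last step left them, time stands still between calls to the robot, and variables do not carry over. Pictures are saved under pics/ and viewed, and the job is handed in when it is done.

Besides the shell and the picture viewer there is one more tool, called after "Emit:" as name([rows], argument=value, ...), one row to a line, values as JSON. jog_arm: Moves the arm, as the interface text tells. Its arguments: {"type":"object","properties":{"deltas":{"type":"array","items":{"type":"object","properties":{"offset":{"type":"array","items":{"type":"number"}},"twist":{"type":"number"}}}},"hand":{"type":"number"},"squeeze":{"type":"number"}},"required":["deltas"]}

```bash
mkdir -p pics; ls; python3 - <<'E'
from workcell import env
import cv2
print(env.get_state())
for n in("scene","top","wrist"):
    cv2.imwrite(f"pics/{n}0.png",env.read_camera(n)); m=env.camera_model(n)
    print(n,{k:(v.tolist() if hasattr(v,'tolist') else v) for k,v in m.items()})
print(env.finger_overhang)
E
```

```text
pics
{'time': 0.0, 'joint_pos': array([ 9.67741248e-01,  2.91294818e-01, -1.54136156e-01,  1.12668244e+00,
       -4.64499379e-06,  1.43149012e+00]), 'qvel': array([-1.88696882e-03,  2.07046176e-04,  5.71182235e-05, -9.69484718e-04,
       -1.07056194e-03, -6.31565801e-04]), 'joint_efforts': array([-2.79033935e-05, -5.37143970e+01,  3.31375158e+01,  1.57232175e-02,
       -2.53894423e-04,  2.29587442e-06]), 'eef_pos': array([234.59737267, 469.20435373, 247.72106256]), 'eef_rot': array([-0.68774804,  0.68861713, -0.16266203,  0.16232728]), 'ft_force': array([ 0.2411932 , -0.17868057, -0.52416034]), 'wrist_torque': array([ 0.00526866, -0.02735504,  0.05420953]), 'grip_width': 85.45432628803103}
scene {'vertical_fov': 57.46828232111921, 'cx': 310.4699603819079, 'cy': 241.294732776738, 'dist': [-0.09183986731012349, 0.0, 0.0, 0.0, 0.0], 'extrinsics': [[0.5959108067598158, 0.8029483459829218, -0.012816554535264181, -339.3871668966246], [-0.52105724665764, 0.3987500172893394, 0.7546507598997771, 232.56344414671491], [0.6110561807988074, -0.4430263845360019, 0.656001498864548, -1279.2323406
[... 237 characters left out ...]
0010743367304103337, -0.20793352131264592], [0.9960984858331937, -0.006999152351946369, 0.08797055409154246, -566.0094590831882], [-0.08796075324837516, 0.0016966067787705177, 0.9961224961888056, -985.0679792755274], [0.0, 0.0, 0.0, 1.0]]}
wrist {'vertical_fov': 66.67790823375161, 'cx': 319.20256819843127, 'cy': 238.37815050956598, 'dist': [-0.041837388766268746, 0.0, 0.0, 0.0, 0.0], 'tool_from_camera': [[-0.0003165200746708873, -0.9602265314049069, -0.2792219694099008, -70.02273244327068], [-0.0007268456503777402, 0.2792221305506043, -0.9602262616207606, -125.59679659062314], [0.9999996857551718, -0.00010097961407355738, -0.00078631588734066, -1.246421665542119], [0.0, 0.0, 0.0, 1.0]]}
17.0
```

View pics/scene0.png

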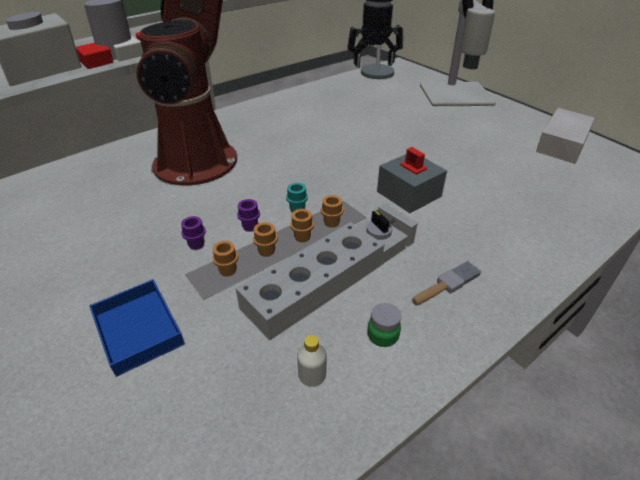

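View pics/top0.png

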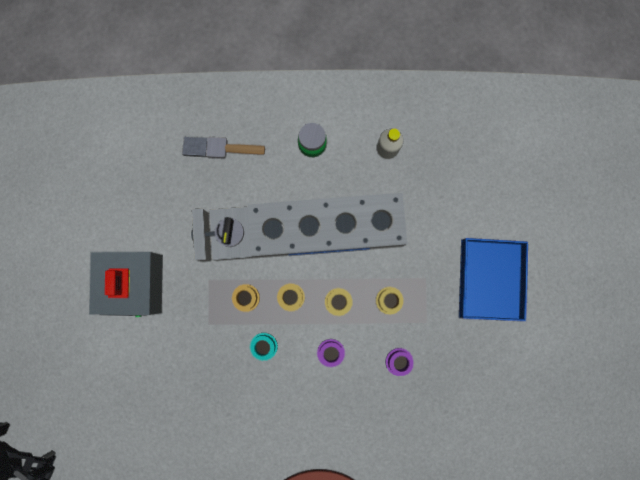

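View pics/wrist0.png

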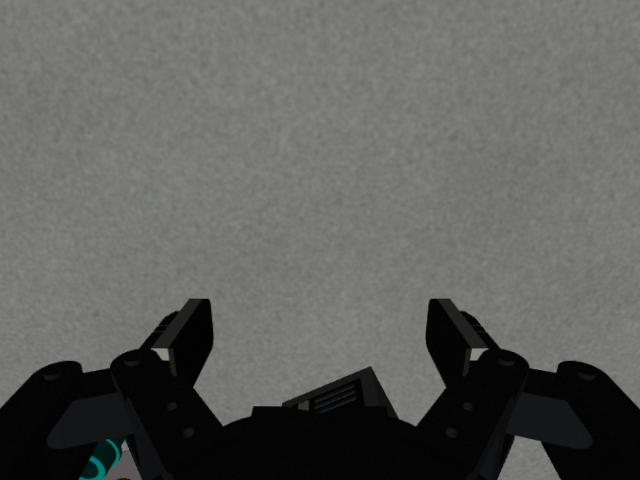

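The scene shows four bronze bushings. In the top view they are at about (245,298), (290,297), (339,302) and (391,300). The plug is at (118,283), the tray at (494,279) and the cam at (229,231), with bores at (272,228), (309,225), (345,222) and (382,219). The turquoise and purple ones are decoys. Next I'll measure these.

```bash
cat > h.py <<'E'
from workcell import env
import numpy as np, cv2
from scipy.spatial.transform import Rotation as R
def rot(q): return R.from_quat([q[1],q[2],q[3],q[0]]).as_matrix()
def K(m):
    f=240/np.tan(np.radians(m["vertical_fov"]/2)); return np.array([[f,0,m["cx"]],[0,f,m["cy"]],[0,0,1]])
def pose(name,st=None):
    m=env.camera_model(name)
    if name=="wrist":
        T=np.array(m["tool_from_camera"]); W=np.eye(4); W[:3,:3]=rot(st["eef_rot"]); W[:3,3]=st["eef_pos"]; C=W@T
    else: C=np.linalg.inv(np.array(m["extrinsics"]))
    return m,C
def rays(name,px,st=None):
    m,C=pose(name,st); u=cv2.undistortPoints(np.array(px,float).reshape(-1,1,2),K(m),np.array(m["dist"]))[:,0]
    d=np.c_[u[:,0],-u[:,1],-np.ones(len(u))]@C[:3,:3].T
    return C[:3,3],d/np.linalg.norm(d,axis=1)[:,None]
def onz(name,px,z,st=None):
    o,d=rays(name,px,st); return o+d*((z-o[2])/d[:,2])[:,None]
def proj(name,P,st=None):
    m,C=pose(name,st); p=(np.array(P,float).reshape(-1,3)-C[:3,3])@C[:3,:3]; p=p*[1,-1,-1]
    return cv2.projectPoints(p,np.zeros(3),np.zeros(3),K(m),np.array(m["dist"]))[0][:,0]
def hsvmask(im,lo,hi):
    return cv2.inRange(cv2.cvtColor(im,cv2.COLOR_BGR2HSV),np.array(lo),np.array(hi))
def blobs(mk,amin=30):
    n,l,s,c=cv2.connectedComponentsWithStats(mk); return [(s[i,4],s[i,:4].tolist(),c[i],(l==i).astype(np.uint8)) for i in range(1,n) if s[i,4]>=amin]
def tri(a,b):
    (o1,d1),(o2,d2)=a,b
    A=np.c_[d1,-d2]; t=np.linalg.lstsq(A,o2-o1,rcond=None)[0]; p,q=o1+t[0]*d1,o2+t[1]*d2; return (p+q)/2,np.linalg.norm(p-q)
E
python3 - <<'E'
from h import *
np.set_printoptions(precision=1,suppress=True)
st=env.get_state(); print(np.array(rot(st["eef_rot"])))
im=cv2.imread("pics/top0.png")
for nm,lo,hi in(("bronze",(8,90,60),(28,255,255)),("red",(0,150,80),(5,255,255)),("blue",(100,120,40),(125,255,255)),("yellow",(25,120,60),(35,255,255))):
    for b in blobs(hsvmask(im,lo,hi)): print(nm,b[0],b[1],b[2])
g=cv2.cvtColor(im,cv2.COLOR_BGR2GRAY)
big=cv2.resize(im[180:330,80:430],None,fx=2.2,fy=2.2,interpolation=cv2.INTER_CUBIC);cv2.imwrite("pics/topz.png",big)
dk=(g<75).astype(np.uint8); dk[:180]=0;dk[330:]=0
for b in blobs(dk,60): print("dark",b[0],b[1],b[2],onz("top",[b[2]],60)[0])
E
```

```text
[[ 0.9 -0.   0.4]
 [-0.4 -0.   0.9]
 [-0.  -1.  -0. ]]
bronze 294 [226, 145, 39, 9] [244.8 148.8]
bronze 450 [232, 285, 28, 27] [245.6 297.6]
bronze 428 [277, 284, 28, 27] [290.4 296.8]
bronze 411 [376, 287, 27, 27] [388.6 300.1]
bronze 404 [325, 289, 27, 26] [337.8 301.4]
red 537 [105, 269, 24, 29] [115.9 283.1]
blue 5306 [459, 238, 69, 83] [493.5 279.3]
yellow 117 [388, 129, 12, 12] [393.5 134.5]
dark 272 [200, 210, 14, 51] [206.9 235.8] [586.4 210.   60. ]
dark 305 [372, 210, 20, 20] [381.6 219.5] [ 615.4 -126.2   60. ]
dark 310 [336, 213, 20, 20] [345.2 222.3] [610.5 -56.1  60. ]
dark 244 [217, 217, 17, 28] [226.4 229.9] [597.4 172.1  60. ]
dark 300 [299, 216, 20, 20] [308.6 224.9] [605.7  13.9  60. ]
dark 306 [263, 218, 19, 21] [272.1 227.9] [600.6  83.9  60. ]
dark 1129 [459, 239, 68, 81] [495.4 277.6] [ 501.4 -346.4   60. ]
dark 119 [281, 248, 90, 7] [326.1 251.1] [555.2 -19.1  60. ]
dark 743 [149, 252, 14, 63] [155.3 283.7] [494.5 310.2  60. ]
dark 610 [105, 268, 24, 30] [117.  282.1] [497.4 387.3  60. ]
dark 163 [237, 291, 14, 15] [243.4 297.7] [467.6 138.6  60. ]
dark 157 [283, 290, 14, 15] [289.5 296.9] [468.8  51.   60. ]
dark 151 [332, 295, 14, 14] [338.6 301.8] [458.9 -42.   60. ]
dark 152 [385, 294, 14, 14] [391.5 300.5] [ 460.3 -142.5   60. ]
```

View pics/topz.png

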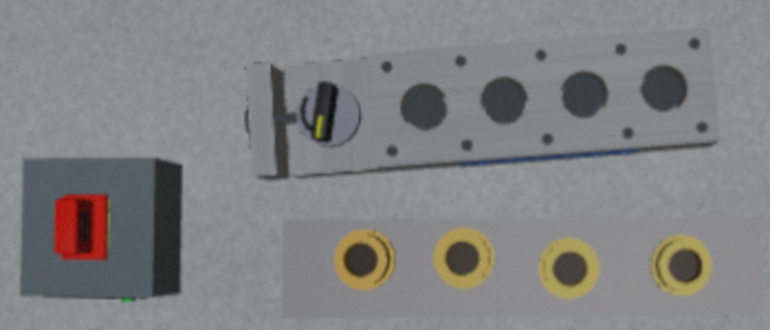

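The bore spacing measures 70.2 mm, against 70 expected, and the block yaw is about 4°. Now I'll move over the plug for a close look.

```bash
cat >> h.py <<'E'
def yaw():
    A=rot(env.get_state()["eef_rot"]); return np.degrees(np.arctan2(A[1,0],A[0,0]))
def go(p,yawdeg=None):
    st=env.get_state(); A=rot(st["eef_rot"]); 
    off=A.T@(np.array(p,float)-st["eef_pos"]); tw=0
    if yawdeg is not None:
        tw=-np.radians((yawdeg-yaw()+180)%360-180)
    print("t",round(st["time"],2),"pos",st["eef_pos"].round(1),"yaw",round(yaw(),2),"-> offset",off.round(1).tolist(),"twist",round(tw,3)); return off,tw
E
python3 - <<'E'
from h import *
np.set_printoptions(precision=1,suppress=True)
print(onz("top",[[111,283],[118,283]],128), onz("top",[[118,283]],88))
print(onz("top",[[243.4,297.7],[289.5,296.9],[338.6,301.8],[391.5,300.5]],66))
print("tray",onz("top",[[463,240],[527,240],[525,320],[461,319]],35))
go([490,390,250],0)
E
```

```text
[[494.4 371.5 128. ]
 [494.5 358.1 128. ]] [[495.2 374.1  88. ]]
[[ 467.7  137.8   66. ]
 [ 468.8   50.6   66. ]
 [ 459.   -41.7   66. ]
 [ 460.4 -141.6   66. ]]
tray [[ 577.4 -291.3   35. ]
 [ 576.6 -424.4   35. ]
 [ 416.7 -414.6   35. ]
 [ 421.7 -283.2   35. ]]
t 0.15 pos [234.7 469.3 247.9] yaw -26.57 -> offset [263.8, -2.2, 43.3] twist -0.464
```

Emit:
jog_arm([
  {"offset":[60,-2,6],"twist":-0.1},
  {"offset":[120,-2,13],"twist":-0.25},
  {"offset":[180,-2,19],"twist":-0.4},
  {"offset":[235,-2,25],"twist":-0.464},
  {"offset":[275,-2,29],"twist":-0.464},
  {"offset":[275,-2,29],"twist":-0.464},
  {"offset":[275,-2,29],"twist":-0.464},
])

```text
time: 1.02
eef_pos: [493.1, 372.5, 249.9]
eef_rot: [-0.707, 0.707, -0.0, -0.0]
ft_force: [-0.1, -0.1, -0.4]
grip_width: 85.5
```

```bash
python3 - <<'E'
from h import *
st=env.get_state(); im=env.read_camera("wrist"); cv2.imwrite("pics/w1.png",im); np.save("st1.npy",st,allow_pickle=True); go([494,372,250],0)
E
```

```text
t 1.07 pos [492.8 372.8 250.2] yaw 0.05 -> offset [1.2, 0.2, -0.8] twist 0.001
```

View pics/w1.png

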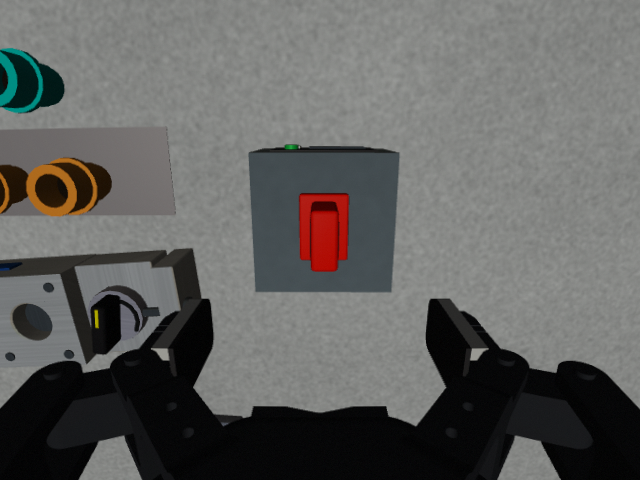

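The wrist view shows the plug grip's top face at about x 311–337, rows 205–271, aligned with the image axes.

```bash
python3 - <<'E'
from h import *
np.set_printoptions(precision=1,suppress=True)
st=np.load("st1.npy",allow_pickle=True).item(); im=cv2.imread("pics/w1.png")
print(onz("wrist",[[311,240],[337,240],[324,209],[324,271],[324,203]],128,st))
print("flange z88",onz("wrist",[[299,230],[349,230],[324,194],[324,260]],88,st))
print("box z80",onz("wrist",[[249,153],[399,153],[391,291],[256,291]],80,st))
cv2.imwrite("pics/w1z.png",cv2.resize(im[140:300,240:410],None,fx=3.4,fy=3.4,interpolation=cv2.INTER_CUBIC))
E
```

```text
[[495.6 365.3 128. ]
 [495.6 383.7 128. ]
 [473.2 374.4 128. ]
 [519.  374.6 128. ]
 [469.  374.4 128. ]]
flange z88 [[498.9 354.7  88. ]
 [498.9 395.4  88. ]
 [469.3 374.9  88. ]
 [524.8 375.1  88. ]]
box z80 [[437.8 315.5  80. ]
 [437.8 434.4  80. ]
 [556.7 434.5  80. ]
 [556.6 315.4  80. ]]
```

View pics/w1z.png

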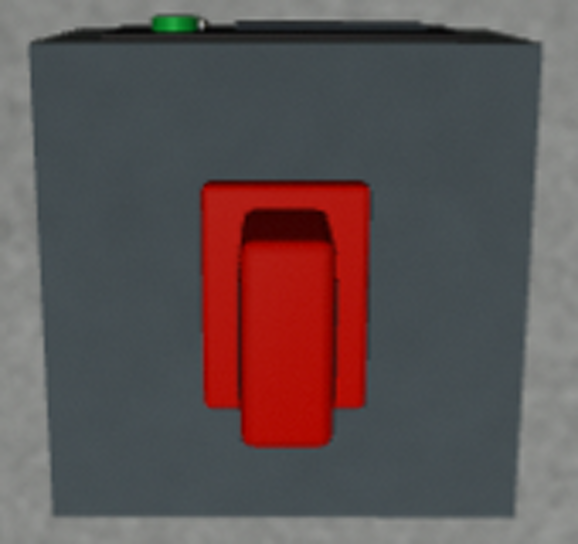

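Measured sizes match (46, 56×41 and 119 mm). The plug centre is (497, 375) with yaw 0.

Emit:
jog_arm([
  {"offset":[4,50,2],"twist":0},
  {"offset":[4,100,2],"twist":0},
  {"offset":[4,130,2],"twist":0},
  {"offset":[4,140,2],"twist":0},
  {"offset":[4,140,2],"twist":0},
])

```text
time: 1.7
eef_pos: [497.3, 375.0, 110.8]
eef_rot: [0.707, -0.707, -0.0, 0.0]
ft_force: [1.3, 0.2, -0.4]
grip_width: 85.5
```

Emit:
jog_arm([
  {"offset":[0,0,0],"twist":0},
  {"offset":[0,0,0],"twist":0},
  {"offset":[0,0,0],"twist":0},
  {"offset":[0,0,0],"twist":0},
  {"offset":[0,0,0],"twist":0},
  {"offset":[0,0,0],"twist":0},
], hand=-1, squeeze=60)

```text
time: 2.45
eef_pos: [498.1, 375.1, 110.8]
eef_rot: [0.708, -0.707, -0.0, -0.0]
ft_force: [-0.7, 3.5, 5.1]
grip_width: 19.3
```

Gripped at about 20 mm. Pulling straight up slowly.

Emit:
jog_arm([
  {"offset":[0,-5,0],"twist":0},
  {"offset":[0,-10,0],"twist":0},
  {"offset":[0,-16,0],"twist":0},
  {"offset":[0,-24,0],"twist":0},
  {"offset":[0,-36,0],"twist":0},
  {"offset":[0,-50,0],"twist":0},
  {"offset":[0,-80,0],"twist":0},
  {"offset":[0,-110,0],"twist":0},
])

```text
time: 3.45
eef_pos: [497.4, 373.7, 221.1]
eef_rot: [-0.707, 0.708, -0.0, -0.0]
ft_force: [0.4, 0.2, -1.9]
grip_width: 18.8
```

```bash
python3 - <<'E'
from h import *
cv2.imwrite("pics/s2.png",env.read_camera("scene")); go([497,-353,220],0)
im=env.read_camera("top");print([b[1:3] for b in blobs(hsvmask(im,(8,90,60),(28,255,255)))])
E
```

```text
t 3.5 pos [498.9 374.6 225.5] yaw -0.01 -> offset [-1.9, 4.5, -727.6] twist -0.0
[([226, 145, 39, 9], array([244.84013605, 148.84353741])), ([232, 285, 28, 27], array([245.66517857, 297.58258929])), ([277, 284, 28, 27], array([290.47306792, 296.78688525])), ([376, 287, 27, 27], array([388.61893204, 300.1092233 ])), ([325, 289, 27, 26], array([337.87313433, 301.52487562]))]
```

View pics/s2.png

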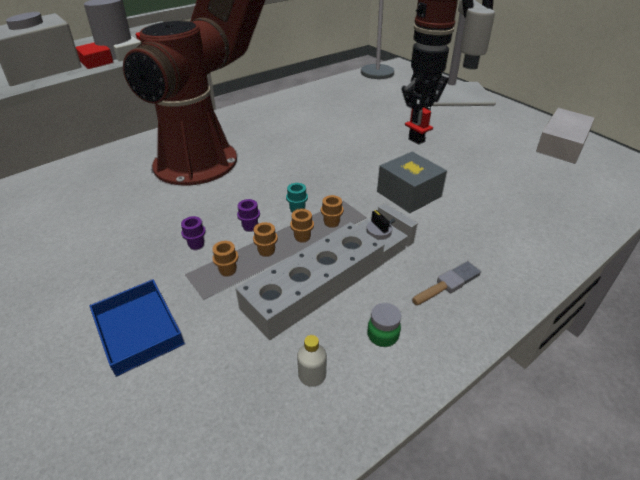

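Emit:
jog_arm([
  {"offset":[0,0,-60],"twist":0},
  {"offset":[0,0,-120],"twist":0},
  {"offset":[0,0,-180],"twist":0},
  {"offset":[0,0,-240],"twist":0},
  {"offset":[0,0,-300],"twist":0},
  {"offset":[0,0,-360],"twist":0},
  {"offset":[0,0,-400],"twist":0},
  {"offset":[0,0,-400],"twist":0},
])

```text
time: 4.55
eef_pos: [497.1, -28.2, 219.7]
eef_rot: [-0.707, 0.707, -0.002, 0.001]
ft_force: [0.4, 0.7, -1.4]
grip_width: 19.6
```

Emit:
jog_arm([
  {"offset":[0,0,-60],"twist":0},
  {"offset":[0,0,-120],"twist":0},
  {"offset":[0,0,-180],"twist":0},
  {"offset":[0,0,-240],"twist":0},
  {"offset":[0,0,-290],"twist":0},
  {"offset":[0,0,-327],"twist":0},
  {"offset":[0,0,-327],"twist":0},
  {"offset":[0,0,-327],"twist":0},
])

```text
time: 5.55
eef_pos: [497.8, -351.2, 219.7]
eef_rot: [0.708, -0.707, 0.0, 0.001]
ft_force: [0.1, 0.8, -0.6]
grip_width: 19.5
```

```bash
python3 - <<'E'
from h import *
np.set_printoptions(precision=1,suppress=True)
go([497,-353,72],0)
st=env.get_state(); cv2.imwrite("pics/w3.png",env.read_camera("wrist"))
cv2.imwrite("pics/t3.png",env.read_camera("top"))
E
```

```text
t 5.55 pos [ 497.8 -351.2  219.7] yaw 0.04 -> offset [-0.6, 147.7, -2.0] twist 0.001
```

View pics/w3.png

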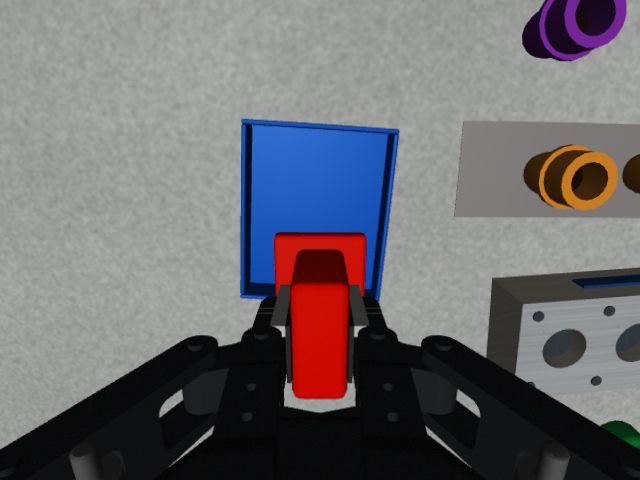

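Emit:
jog_arm([
  {"offset":[0,50,-2],"twist":0},
  {"offset":[0,100,-2],"twist":0},
  {"offset":[0,130,-2],"twist":0},
  {"offset":[0,140,-2],"twist":0},
  {"offset":[0,145,-2],"twist":0},
  {"offset":[0,149,-2],"twist":0},
  {"offset":[0,149,-2],"twist":0},
])

```text
time: 6.52
eef_pos: [498.3, -354.8, 72.1]
eef_rot: [-0.707, 0.707, 0.0, 0.0]
ft_force: [-0.6, 0.8, -1.5]
grip_width: 18.9
```

Emit:
jog_arm([
  {"offset":[0,0,0],"twist":0},
  {"offset":[0,0,0],"twist":0},
  {"offset":[0,0,0],"twist":0},
  {"offset":[0,0,0],"twist":0},
], hand=0)

```text
time: 7.02
eef_pos: [497.9, -354.6, 71.4]
eef_rot: [-0.707, 0.707, 0.0, -0.0]
ft_force: [-0.9, -1.0, -0.1]
grip_width: 42.5
```

Emit:
jog_arm([
  {"offset":[0,-20,0],"twist":0},
  {"offset":[0,-60,0],"twist":0},
  {"offset":[0,-110,0],"twist":0},
  {"offset":[0,-150,0],"twist":0},
  {"offset":[0,-150,0],"twist":0},
])

```text
time: 7.65
eef_pos: [499.4, -355.8, 224.8]
eef_rot: [-0.706, 0.709, 0.002, 0.002]
ft_force: [0.8, -0.8, -0.7]
grip_width: 42.9
```

```bash
python3 - <<'E'
from h import *
cv2.imwrite("pics/w4.png",env.read_camera("wrist"));go([460,-141,186],0)
im=env.read_camera("top");cv2.imwrite("pics/t4.png",im)
E
```

```text
t 7.7 pos [ 498.5 -355.1  222.6] yaw 0.01 -> offset [-38.5, 36.1, 214.1] twist 0.0
```

View pics/w4.png

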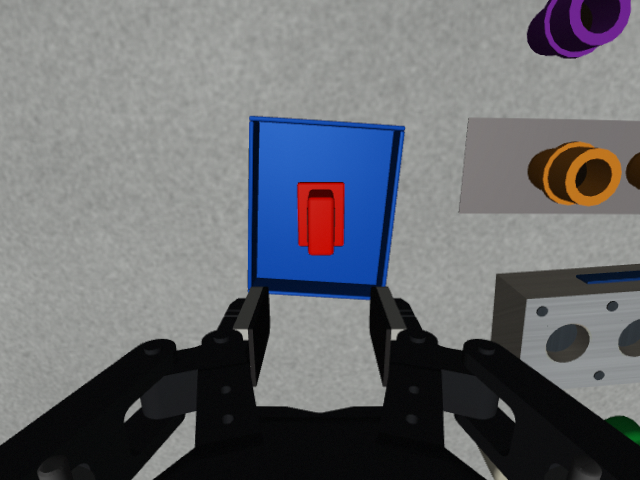

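View pics/t4.png

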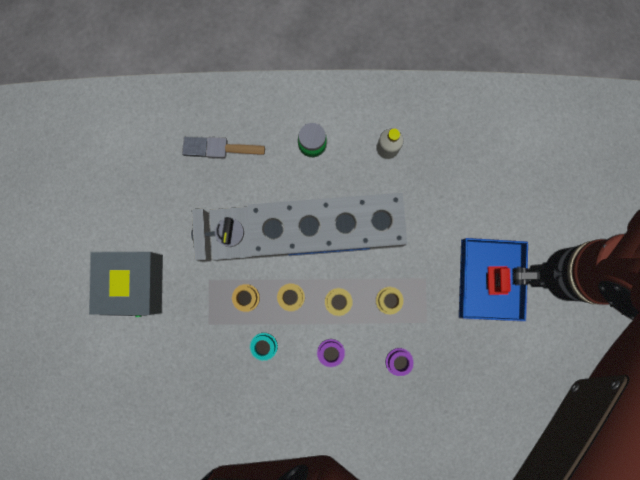

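The plug stands in the tray and the bushings haven't been disturbed. Next I'll look at the bores with the wrist turned so the jaws lie along the block's x.

Emit:
jog_arm([
  {"offset":[15,0,40],"twist":-0.18},
  {"offset":[30,0,80],"twist":-0.36},
  {"offset":[45,0,120],"twist":-0.54},
  {"offset":[60,10,160],"twist":-0.72},
  {"offset":[80,20,190],"twist":-0.9},
  {"offset":[100,30,210],"twist":-1.08},
  {"offset":[115,35,225],"twist":-1.26},
  {"offset":[115,42,230],"twist":-1.44},
])

```text
time: 8.75
eef_pos: [612.8, -123.1, 177.1]
eef_rot: [0.531, -0.529, -0.468, 0.469]
ft_force: [-1.0, -1.1, -0.8]
grip_width: 43.0
```

```bash
python3 - <<'E'
from h import *
go([615,-126,181],94)
E
```

```text
t 8.75 pos [ 612.8 -123.1  177.1] yaw 82.94 -> offset [-2.6, -3.9, -2.5] twist -0.193
```

Emit:
jog_arm([
  {"offset":[-3,-4,-2],"twist":-0.18},
  {"offset":[-3,-4,-2],"twist":-0.193},
  {"offset":[-3,-4,-2],"twist":-0.193},
], hand=1)

```text
time: 9.12
eef_pos: [614.0, -127.6, 182.4]
eef_rot: [0.486, -0.485, -0.514, 0.515]
ft_force: [-1.0, 0.6, -0.1]
grip_width: 85.5
```

```bash
python3 - <<'E'
from h import *
np.set_printoptions(precision=1,suppress=True)
go([615,-126,181],94)
st=env.get_state(); im=env.read_camera("wrist"); cv2.imwrite("pics/w5.png",im); np.save("st5.npy",st,allow_pickle=True)
E
```

```text
t 9.12 pos [ 614.  -127.6  182.4] yaw 93.36 -> offset [1.6, 1.4, -1.1] twist -0.011
```

View pics/w5.png

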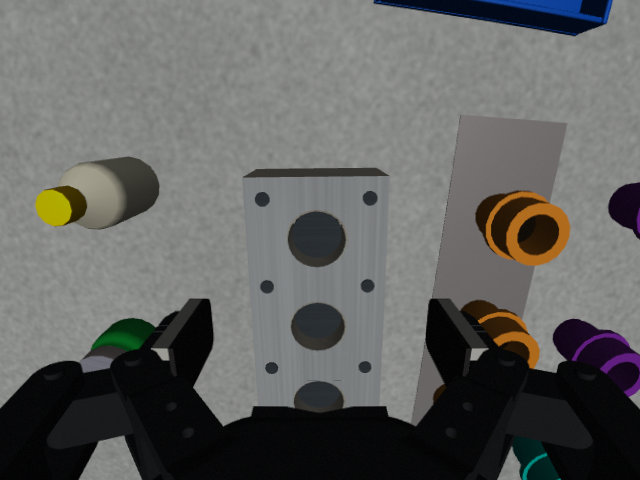

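The view shows bore0 at (316,239), bore1 at (318,326), and a bronze bushing on the right at (537,229).

```bash
cat >> h.py <<'E'
def holes(im,st,z,roi,thr=None):
    x0,y0,x1,y1=roi; g=cv2.cvtColor(im,cv2.COLOR_BGR2GRAY)[y0:y1,x0:x1]
    if thr is None: thr,_=cv2.threshold(g,0,255,cv2.THRESH_OTSU)
    out=[]
    for c in cv2.findContours((g<thr).astype(np.uint8),cv2.RETR_EXTERNAL,cv2.CHAIN_APPROX_NONE)[0]:
        if cv2.contourArea(c)<800: continue
        P=onz("wrist",cv2.convexHull(c)[:,0]+[x0,y0],z,st)
        (cx,cy),r=cv2.minEnclosingCircle(P[:,:2].astype(np.float32))
        e=cv2.fitEllipse(P[:,:2].astype(np.float32))
        out.append((round(cx,1),round(cy,1),round(2*r,1),np.round(e[0],1).tolist(),np.round(e[1],1).tolist()))
    print("thr",thr); return out
def ring(im,st,z,n=1):
    """bronze hub ring: outer contour of bright top; returns ellipses on plane z"""
    pass
E
python3 - <<'E'
from h import *
st=np.load("st5.npy",allow_pickle=True).item(); im=cv2.imread("pics/w5.png")
for o in holes(im,st,60,(275,205,365,275)): print(o)
for o in holes(im,st,60,(280,285,360,360)): print(o)
g=cv2.cvtColor(im,cv2.COLOR_BGR2GRAY); print(g[239,270:365:4], g[200:285:4,316])
# bushing hole
for b in blobs(hsvmask(im,(8,90,60),(28,255,255)),200): print(b[:3])
h=cv2.cvtColor(im,cv2.COLOR_BGR2HSV); print(h[229,470:580:4].tolist())
E
```

```text
thr 86.0
(615.9, -126.9, 41.5, [616.1, -126.9], [40.9, 41.1])
thr 86.0
(611.2, -57.4, 41.2, [611.2, -57.4], [40.8, 40.9])
[127 129 131 132 131  44  46  45  46  45  45  45  46  46  47  47  47  47
  37 106 128 127 130 127] [122 122 122  45  44  44  43  45  44  45  46  44  42  45  45  50  51 121
 124 125 124 124]
(np.int32(563), [35, 186, 44, 40], array([ 56.76731794, 205.0053286 ]))
(np.int32(2653), [485, 191, 85, 75], array([528.87674331, 229.03769318]))
(np.int32(983), [478, 311, 62, 58], array([516.00712106, 335.97965412]))
[[6, 11, 111], [8, 9, 111], [12, 29, 89], [14, 209, 33], [16, 212, 162], [16, 211, 178], [16, 216, 33], [16, 224, 33], [15, 219, 35], [15, 220, 36], [16, 211, 178], [16, 212, 177], [16, 214, 176], [17, 143, 16], [17, 128, 18], [17, 164, 14], [14, 220, 29], [16, 233, 35], [15, 219, 35], [15, 233, 34], [15, 223, 32], [15, 210, 34], [15, 216, 33], [16, 214, 175], [16, 213, 176], [18, 51, 144], [15, 4, 140], [50, 6, 133]]
```

Bores fit a 41.2 mm circle, with bore0 at (616.0, −126.9), bore1 at (611.2, −57.4) and a spacing of 69.7 mm. Going over the bushing nearest bore0.

Emit:
jog_arm([
  {"offset":[-1,-6,50],"twist":0},
  {"offset":[-3,-6,100],"twist":0},
  {"offset":[-5,-6,140],"twist":0},
  {"offset":[-5,-6,154],"twist":0},
  {"offset":[-5,-6,154],"twist":0},
  {"offset":[-5,-6,154],"twist":0},
])

```text
time: 9.93
eef_pos: [462.4, -142.6, 189.4]
eef_rot: [-0.484, 0.485, 0.515, -0.515]
ft_force: [-0.1, -0.8, 1.1]
grip_width: 85.3
```

```bash
cat >> h.py <<'E'
def hub(tag):
    st=env.get_state(); im=env.read_camera("wrist"); cv2.imwrite(f"pics/{tag}.png",im)
    mk=hsvmask(im,(10,150,130),(25,255,255)); 
    # rim ring of hub top = bright component with large dark hole; use inner-hole contours
    cs,hi=cv2.findContours(mk,cv2.RETR_CCOMP,cv2.CHAIN_APPROX_NONE); out=[]
    if hi is None: return out
    for c,h in zip(cs,hi[0]):
        if h[3]>=0 and cv2.contourArea(c)>300:
            for nm,cc in(("in",c),("out",cs[h[3]])):
                P=onz("wrist",cc[:,0],66,st)[:,:2].astype(np.float32); e=cv2.fitEllipse(P)
                out.append((nm,cv2.fitEllipse(cc)[0],np.round(e[0],1).tolist(),np.round(e[1],1).tolist()))
    return out
E
python3 - <<'E'
from h import *
for o in hub("w6"): print(o)
go([460,-141,188],94)
im=env.read_camera("top");cv2.imwrite("pics/t6.png",im)
E
```

```text
('in', (314.6773986816406, 359.7261047363281), [460.0, -42.0], [30.5, 30.7])
('out', (314.9668884277344, 349.2538146972656), [460.3, -50.8], [48.1, 62.9])
('in', (315.26446533203125, 341.3163146972656), [460.5, -58.3], [39.4, 40.5])
('out', (314.9668884277344, 349.2538146972656), [460.3, -50.8], [48.1, 62.9])
('in', (320.82769775390625, 239.86703491210938), [461.5, -141.2], [30.4, 30.5])
('out', (320.75262451171875, 233.3344268798828), [461.8, -145.5], [47.6, 53.3])
('in', (320.9804992675781, 262.1566162109375), [460.2, -122.6], [56.4, 88.7])
('out', (320.75262451171875, 233.3344268798828), [461.8, -145.5], [47.6, 53.3])
t 9.97 pos [ 462.3 -142.4  189.3] yaw 93.57 -> offset [1.6, 1.3, 2.2] twist -0.007
```

View pics/w6.png

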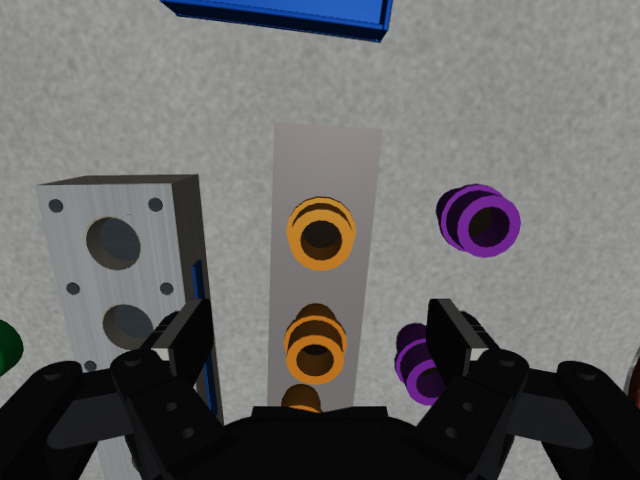

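Bushing measured at (461.5, −141.2). Descending to grasp the hub.

Emit:
jog_arm([
  {"offset":[1,50,1],"twist":0},
  {"offset":[1,95,1],"twist":0},
  {"offset":[1,120,1],"twist":0},
  {"offset":[1,127,1],"twist":0},
  {"offset":[1,127,1],"twist":0},
  {"offset":[1,127,1],"twist":0},
])

```text
time: 10.78
eef_pos: [461.0, -141.8, 63.3]
eef_rot: [-0.484, 0.485, 0.516, -0.515]
ft_force: [-0.9, -0.2, 0.9]
grip_width: 85.6
```

Emit:
jog_arm([
  {"offset":[0,0,0],"twist":0},
  {"offset":[0,0,0],"twist":0},
  {"offset":[0,0,0],"twist":0},
  {"offset":[0,0,0],"twist":0},
  {"offset":[0,0,0],"twist":0},
], hand=-1, squeeze=60)

```text
time: 11.4
eef_pos: [460.4, -141.7, 63.1]
eef_rot: [-0.484, 0.485, 0.515, -0.515]
ft_force: [-1.8, 0.3, 9.8]
grip_width: 43.8
```

```bash
python3 - <<'E'
from h import *
go([616,-126.9,150],94)
E
```

```text
t 11.4 pos [ 460.4 -141.7   63.1] yaw 93.57 -> offset [5.0, -86.8, -156.3] twist -0.007
```

Emit:
jog_arm([
  {"offset":[0,-30,0],"twist":0},
  {"offset":[0,-70,0],"twist":0},
  {"offset":[0,-87,0],"twist":0},
  {"offset":[2,-87,-50],"twist":0},
  {"offset":[4,-87,-100],"twist":0},
  {"offset":[5,-87,-145],"twist":0},
  {"offset":[5,-87,-156],"twist":0},
  {"offset":[5,-87,-156],"twist":0},
])

```text
time: 12.4
eef_pos: [614.9, -126.4, 148.4]
eef_rot: [0.485, -0.483, -0.515, 0.516]
ft_force: [-1.0, -0.1, -4.6]
grip_width: 43.7
```

```bash
python3 - <<'E'
from h import *
cv2.imwrite("pics/w7.png",env.read_camera("wrist"));cv2.imwrite("pics/s7.png",env.read_camera("scene"))
go([616,-127.4,110],93.95)
print(env.get_state()["ft_force"])
E
```

```text
t 12.5 pos [ 614.  -126.6  148.9] yaw 93.56 -> offset [-0.9, 38.9, -2.1] twist -0.007
[-0.24094789  0.39709869 -3.53809161]
```

View pics/w7.png

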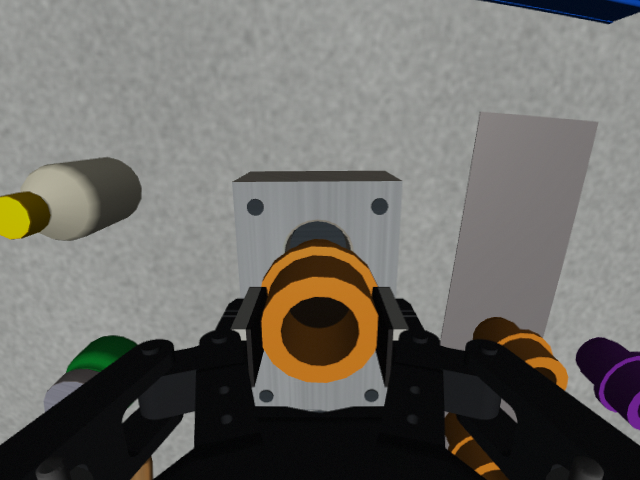

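View pics/s7.png

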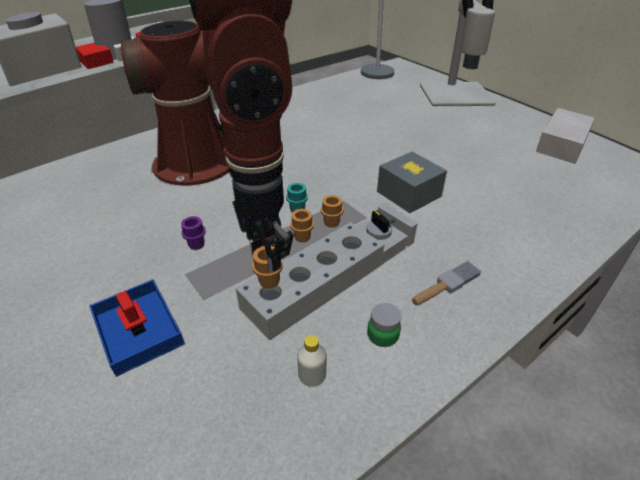

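The bushing is held upright. I'll check its position in the hand from the ring at about (320,331).

```bash
cat >> h.py <<'E'
def held(tag,top=3.0):
    st=env.get_state(); im=env.read_camera("wrist"); cv2.imwrite(f"pics/{tag}.png",im)
    mk=hsvmask(im,(10,150,130),(25,255,255)); cs,hi=cv2.findContours(mk,cv2.RETR_CCOMP,cv2.CHAIN_APPROX_NONE)
    for c,h in zip(cs,hi[0]):
        if h[3]>=0 and cv2.contourArea(c)>2000:
            P=onz("wrist",c[:,0],st["eef_pos"][2]+top,st)[:,:2].astype(np.float32); e=cv2.fitEllipse(P)
            print("held",np.round(e[0],1),np.round(e[1],1),"rel TCP",np.round(np.array(e[0])-st["eef_pos"][:2],1),"pos",st["eef_pos"].round(1))
E
python3 - <<'E'
from h import *
held("w8"); go([616,-127.4,110],93.95)
E
```

```text
held [ 614.1 -126.4] [30.  30.2] rel TCP [0.1 0.2] pos [ 614.  -126.6  148.9]
t 12.55 pos [ 614.  -126.8  149.1] yaw 93.55 -> offset [-0.8, 39.1, -2.0] twist -0.007
```

Emit:
jog_arm([
  {"offset":[0,0,-2],"twist":0},
  {"offset":[0,15,-2],"twist":0},
  {"offset":[0,22,-2],"twist":0},
  {"offset":[0,26,-2],"twist":0},
  {"offset":[0,30,-2],"twist":0},
  {"offset":[0,34,-2],"twist":0},
  {"offset":[0,34,-2],"twist":0},
])

```text
time: 13.42
eef_pos: [616.6, -126.5, 114.9]
eef_rot: [0.485, -0.484, -0.515, 0.516]
ft_force: [-3.7, -1.0, -4.1]
grip_width: 43.9
```

Emit:
jog_arm([
  {"offset":[0,4,0],"twist":0},
  {"offset":[0,8,0],"twist":0},
  {"offset":[0,12,0],"twist":0},
  {"offset":[0,16,0],"twist":0},
  {"offset":[0,20,0],"twist":0},
  {"offset":[0,23,0],"twist":0},
  {"offset":[0,25,0],"twist":0},
  {"offset":[0,25,0],"twist":0},
])

```text
time: 14.42
eef_pos: [616.4, -126.8, 91.6]
eef_rot: [0.484, -0.484, -0.515, 0.516]
ft_force: [-9.2, -0.8, 11.7]
grip_width: 43.9
```

Emit:
jog_arm([
  {"offset":[0,1,1],"twist":0},
  {"offset":[0,2,1],"twist":0},
  {"offset":[0,3,1],"twist":0},
  {"offset":[0,4,1],"twist":0},
  {"offset":[0,5,1],"twist":0},
  {"offset":[0,5,1],"twist":0},
])

```text
time: 15.18
eef_pos: [616.3, -126.8, 87.3]
eef_rot: [0.484, -0.485, -0.515, 0.515]
ft_force: [-8.3, 1.3, 14.7]
grip_width: 44.2
```

Emit:
jog_arm([
  {"offset":[0,1,0],"twist":0},
  {"offset":[0,2,0],"twist":0},
  {"offset":[0,3,0],"twist":0},
  {"offset":[0,3,0],"twist":0},
])

```text
time: 15.68
eef_pos: [616.4, -126.8, 87.0]
eef_rot: [-0.483, 0.485, 0.515, -0.515]
ft_force: [-16.7, 2.7, 41.8]
grip_width: 43.7
```

The force rose to 42 N with no further travel, so it is home. Relax, open, and rise.

Emit:
jog_arm([
  {"offset":[0,-3,0],"twist":0},
  {"offset":[0,-3,0],"twist":0},
  {"offset":[0,-3,0],"twist":0},
], hand=-1)

```text
time: 16.05
eef_pos: [616.3, -126.8, 87.2]
eef_rot: [0.484, -0.484, -0.515, 0.515]
ft_force: [-9.1, 1.4, 16.2]
grip_width: 44.0
```

Emit:
jog_arm([
  {"offset":[0,0,0],"twist":0},
  {"offset":[0,0,0],"twist":0},
  {"offset":[0,0,0],"twist":0},
  {"offset":[0,0,0],"twist":0},
  {"offset":[0,-40,0],"twist":0},
  {"offset":[0,-95,0],"twist":0},
  {"offset":[0,-95,0],"twist":0},
], hand=1)

```text
time: 16.92
eef_pos: [619.1, -127.5, 184.9]
eef_rot: [-0.482, 0.487, 0.517, -0.514]
ft_force: [0.5, -0.3, -0.7]
grip_width: 85.2
```

```bash
python3 - <<'E'
from h import *
for o in hub("w9"): print(o)
im=env.read_camera("top");cv2.imwrite("pics/t9.png",im);
for b in blobs(hsvmask(im,(8,90,60),(28,255,255)),100): print(b[1:3])
go([460,-42,188],94)
E
```

```text
('in', (324.4063415527344, 252.63162231445312), [616.0, -118.4], [33.9, 33.9])
('out', (324.19183349609375, 244.88893127441406), [616.4, -123.4], [52.5, 59.6])
('in', (324.8486328125, 268.68841552734375), [614.7, -104.4], [58.4, 86.2])
('out', (324.19183349609375, 244.88893127441406), [616.4, -123.4], [52.5, 59.6])
([226, 145, 38, 9], array([244.77474403, 148.84300341]))
([232, 285, 28, 27], array([245.50984683, 297.57330416]))
([277, 284, 28, 27], array([290.45093458, 296.81775701]))
([325, 289, 10, 19], array([329.20952381, 297.79047619]))
t 17.02 pos [ 616.7 -126.7  180.6] yaw 93.58 -> offset [94.3, -7.6, 151.1] twist -0.007
```

View pics/w9.png

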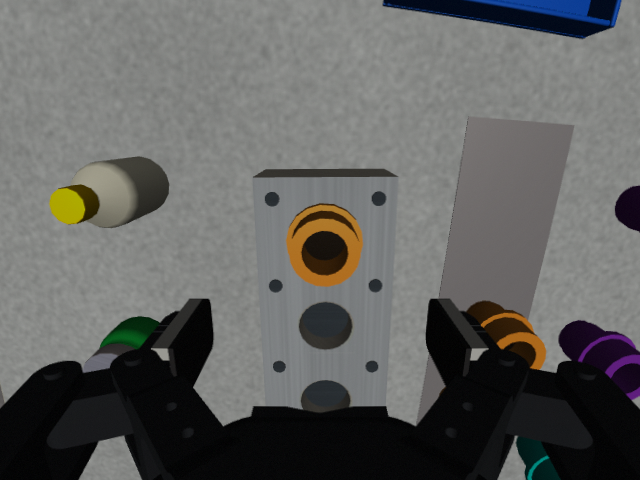

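The hub diameter ratio of 1.11 gives a top height of about 90 mm, so the first bushing is home. On to the next one.

Emit:
jog_arm([
  {"offset":[30,-8,50],"twist":0},
  {"offset":[60,-8,100],"twist":0},
  {"offset":[85,-8,135],"twist":0},
  {"offset":[94,-8,151],"twist":0},
  {"offset":[94,-8,151],"twist":0},
  {"offset":[94,-8,151],"twist":0},
  {"offset":[94,-8,151],"twist":0},
])

```text
time: 17.9
eef_pos: [460.4, -42.6, 187.9]
eef_rot: [0.484, -0.484, -0.515, 0.515]
ft_force: [-0.4, 0.3, 0.2]
grip_width: 85.2
```

```bash
python3 - <<'E'
from h import *
H=[o for o in hub("w10") if o[0]=="in" and o[3][1]<33]
for o in H: print(o)
p=min((o[2] for o in H),key=lambda p:abs(p[1]+42)+abs(p[0]-460)); go([*p,62.5])
E
```

```text
('in', (300.30194091796875, 351.1152648925781), [469.7, 49.8], [30.4, 30.6])
('in', (319.9281005859375, 239.31427001953125), [460.1, -42.0], [30.3, 30.4])
t 17.95 pos [460.4 -42.6 187.9] yaw 93.56 -> offset [0.6, 125.4, 0.2] twist 0
```

View pics/w10.png

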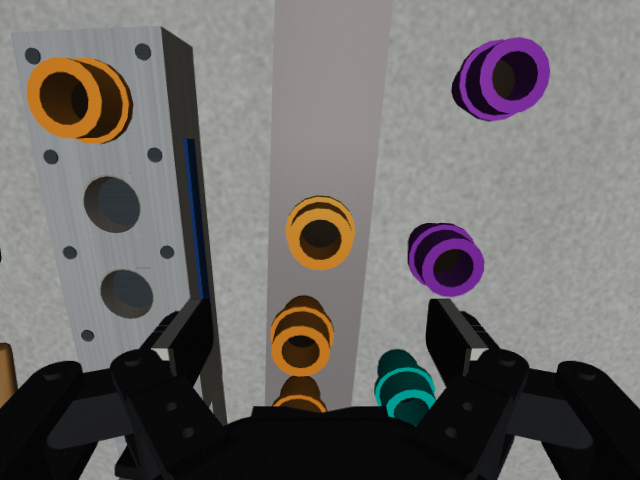

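The target bushing is at (320,239), giving (460.1, −42.0). The nearest purple decoy is clear of the fingers.

Emit:
jog_arm([
  {"offset":[1,50,0],"twist":0},
  {"offset":[1,95,0],"twist":0},
  {"offset":[1,120,0],"twist":0},
  {"offset":[1,125,0],"twist":0},
  {"offset":[1,125,0],"twist":0},
  {"offset":[1,125,0],"twist":0},
])

```text
time: 18.7
eef_pos: [460.7, -41.5, 64.3]
eef_rot: [-0.484, 0.485, 0.516, -0.515]
ft_force: [0.6, -0.3, 1.4]
grip_width: 85.3
```

Emit:
jog_arm([
  {"offset":[0,0,0],"twist":0},
  {"offset":[0,0,0],"twist":0},
  {"offset":[0,0,0],"twist":0},
  {"offset":[0,0,0],"twist":0},
  {"offset":[0,0,0],"twist":0},
], hand=-1)

```text
time: 19.32
eef_pos: [460.1, -41.3, 64.1]
eef_rot: [-0.484, 0.484, 0.515, -0.515]
ft_force: [-2.8, 0.3, 10.8]
grip_width: 44.1
```

```bash
python3 - <<'E'
from h import *
go([611,-57.4,150],93.95)
E
```

```text
t 19.32 pos [460.1 -41.3  64.1] yaw 93.58 -> offset [-25.5, -85.8, -149.7] twist -0.006
```

Emit:
jog_arm([
  {"offset":[0,-30,0],"twist":0},
  {"offset":[0,-70,0],"twist":0},
  {"offset":[0,-86,0],"twist":0},
  {"offset":[-8,-86,-50],"twist":0},
  {"offset":[-17,-86,-100],"twist":0},
  {"offset":[-24,-86,-140],"twist":0},
  {"offset":[-26,-86,-150],"twist":0},
  {"offset":[-26,-86,-150],"twist":0},
])

```text
time: 20.32
eef_pos: [610.5, -57.7, 148.5]
eef_rot: [0.485, -0.484, -0.515, 0.516]
ft_force: [0.5, 0.3, -4.4]
grip_width: 43.8
```

```bash
python3 - <<'E'
from h import *
held("w11",2); go([611.2,-57.4,116])
E
```

```text
held [610.8 -58.7] [30.  30.1] rel TCP [ 0.3 -1. ] pos [610.5 -57.7 148.5]
held [ 616.4 -127.7] [20.2 20.2] rel TCP [  5.9 -70. ] pos [610.5 -57.7 148.5]
t 20.38 pos [609.8 -57.6 148.7] yaw 93.58 -> offset [0.1, 32.7, -1.5] twist 0
```

Emit:
jog_arm([
  {"offset":[1.2,0,-0.7],"twist":0},
  {"offset":[1.2,15,-0.7],"twist":0},
  {"offset":[1.2,22,-0.7],"twist":0},
  {"offset":[1.2,26,-0.7],"twist":0},
  {"offset":[1.2,30,-0.7],"twist":0},
  {"offset":[1.2,34,-0.7],"twist":0},
  {"offset":[1.2,34,-0.7],"twist":0},
])

```text
time: 21.25
eef_pos: [611.6, -56.5, 115.1]
eef_rot: [0.484, -0.484, -0.515, 0.515]
ft_force: [-0.2, 0.2, -3.9]
grip_width: 43.6
```

Emit:
jog_arm([
  {"offset":[0,4,0],"twist":0},
  {"offset":[0,8,0],"twist":0},
  {"offset":[0,12,0],"twist":0},
  {"offset":[0,16,0],"twist":0},
  {"offset":[0,20,0],"twist":0},
  {"offset":[0,23,0],"twist":0},
  {"offset":[0,25,0],"twist":0},
  {"offset":[0,25,0],"twist":0},
])

```text
time: 22.25
eef_pos: [611.8, -56.4, 91.3]
eef_rot: [-0.484, 0.484, 0.516, -0.515]
ft_force: [-4.6, 2.5, 8.6]
grip_width: 44.0
```

Emit:
jog_arm([
  {"offset":[0,1,0],"twist":0},
  {"offset":[0,2,0],"twist":0},
  {"offset":[0,3,0],"twist":0},
  {"offset":[0,4,0],"twist":0},
  {"offset":[0,5,0],"twist":0},
  {"offset":[0,5,0],"twist":0},
])

```text
time: 23.0
eef_pos: [611.8, -56.4, 88.1]
eef_rot: [-0.484, 0.485, 0.516, -0.515]
ft_force: [-11.2, 3.4, 26.0]
grip_width: 43.9
```

Home (expected TCP z 88.1, force rising). Release.

Emit:
jog_arm([
  {"offset":[0,1,0],"twist":0},
  {"offset":[0,1,0],"twist":0},
  {"offset":[0,-1,0],"twist":0},
  {"offset":[0,-1,0],"twist":0},
])

```text
time: 23.5
eef_pos: [611.8, -56.4, 88.1]
eef_rot: [-0.484, 0.484, 0.516, -0.515]
ft_force: [-7.8, 3.1, 17.0]
grip_width: 43.7
```

Emit:
jog_arm([
  {"offset":[0,0,0],"twist":0},
  {"offset":[0,0,0],"twist":0},
  {"offset":[0,0,0],"twist":0},
  {"offset":[0,0,0],"twist":0},
  {"offset":[0,-40,0],"twist":0},
  {"offset":[0,-95,0],"twist":0},
  {"offset":[0,-95,0],"twist":0},
  {"offset":[0,-95,0],"twist":0},
], hand=1)

```text
time: 24.5
eef_pos: [611.6, -56.6, 181.0]
eef_rot: [0.484, -0.484, -0.515, 0.515]
ft_force: [-0.6, 1.3, 0.1]
grip_width: 85.4
```

```bash
python3 - <<'E'
from h import *
for o in hub("w12"):
    if o[0]=="in": print(o)
im=env.read_camera("top");cv2.imwrite("pics/t12.png",im);
for b in blobs(hsvmask(im,(8,90,60),(28,255,255)),100): print(b[1:3])
st=env.get_state(); im=cv2.imread("pics/w12.png")
go([469.7,49.8,188],94)
E
```

```text
('in', (319.2049865722656, 251.59027099609375), [611.4, -49.0], [33.8, 33.9])
('in', (319.6047058105469, 274.87713623046875), [609.8, -29.5], [61.4, 97.3])
('in', (318.3900146484375, 136.412841796875), [616.7, -126.1], [33.6, 33.8])
([226, 145, 39, 9], array([244.84013605, 148.84013605]))
([232, 285, 28, 27], array([245.11617312, 297.31890661]))
t 24.6 pos [610.9 -56.4 179.9] yaw 93.58 -> offset [114.9, -7.7, 134.3] twist -0.007
```

View pics/w12.png

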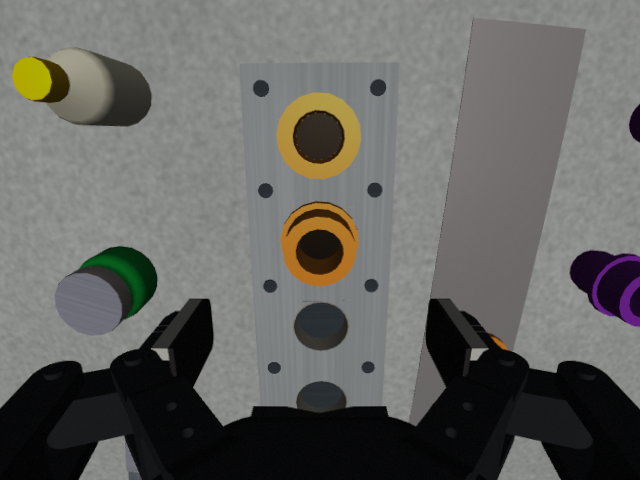

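Bushings are seated in bores 0 and 1. Bore 2 is visible at (321,326), so I'll measure it and then go to the next bushing.

```bash
python3 - <<'E'
from h import *
st=env.get_state(); im=env.read_camera("wrist")
for o in holes(im,st,60,(280,296,360,362),86): print(o)
go([469.7,49.8,188])
E
```

```text
thr 86
(606.4, 12.3, 41.2, [606.4, 12.3], [40.9, 41.0])
t 24.65 pos [610.9 -56.4 179.9] yaw 93.57 -> offset [114.8, -7.7, 134.3] twist 0
```

Emit:
jog_arm([
  {"offset":[35,-8,45],"twist":0},
  {"offset":[75,-8,90],"twist":0},
  {"offset":[105,-8,125],"twist":0},
  {"offset":[115,-8,134],"twist":0},
  {"offset":[115,-8,134],"twist":0},
  {"offset":[115,-8,134],"twist":0},
  {"offset":[115,-8,134],"twist":0},
])

```text
time: 25.52
eef_pos: [471.7, 49.1, 189.1]
eef_rot: [0.484, -0.484, -0.515, 0.515]
ft_force: [0.2, -0.4, -0.4]
grip_width: 85.5
```

```bash
python3 - <<'E'
from h import *
H=[o for o in hub("w13") if o[0]=="in" and o[3][1]<35]
for o in H: print(o)
p=min((o[2] for o in H),key=lambda p:abs(p[1]-50)+abs(p[0]-470)); go([*p,62.5])
E
```

```text
('in', (316.2361145019531, 346.2773742675781), [468.8, 137.1], [30.4, 30.6])
('in', (322.11083984375, 239.0001220703125), [469.8, 49.7], [30.3, 30.5])
('in', (87.85356140136719, 58.388938903808594), [626.3, -60.7], [33.4, 33.6])
t 25.57 pos [471.5  49.2 189.1] yaw 93.52 -> offset [0.6, 126.6, 1.7] twist 0
```

View pics/w13.png

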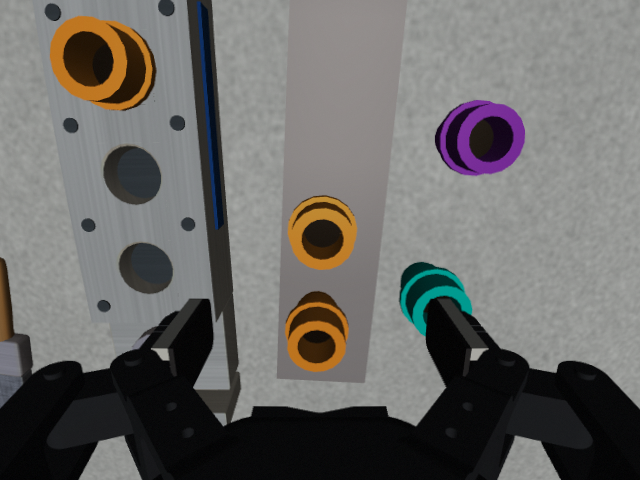

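Bushing 3 is at (469.8, 49.7) and bore 2 at (606.4, 12.3). The turquoise decoy is clear of the finger path.

Emit:
jog_arm([
  {"offset":[0.6,50,1.7],"twist":0},
  {"offset":[0.6,95,1.7],"twist":0},
  {"offset":[0.6,120,1.7],"twist":0},
  {"offset":[0.6,126,1.7],"twist":0},
  {"offset":[0.6,126,1.7],"twist":0},
  {"offset":[0.6,126,1.7],"twist":0},
])

```text
time: 26.32
eef_pos: [470.1, 50.2, 64.4]
eef_rot: [-0.484, 0.485, 0.516, -0.515]
ft_force: [1.3, 0.2, -0.4]
grip_width: 85.6
```

Emit:
jog_arm([
  {"offset":[0,0,0],"twist":0},
  {"offset":[0,0,0],"twist":0},
  {"offset":[0,0,0],"twist":0},
  {"offset":[0,0,0],"twist":0},
  {"offset":[0,0,0],"twist":0},
], hand=-1)

```text
time: 26.95
eef_pos: [469.4, 50.3, 64.1]
eef_rot: [-0.484, 0.484, 0.516, -0.515]
ft_force: [-1.9, -0.1, 9.4]
grip_width: 43.9
```

```bash
python3 - <<'E'
from h import *
go([606.2,12.3,150],93.95)
E
```

```text
t 26.95 pos [469.4  50.3  64.1] yaw 93.58 -> offset [-46.5, -85.8, -134.2] twist -0.006
```

Emit:
jog_arm([
  {"offset":[0,-30,0],"twist":0},
  {"offset":[0,-70,0],"twist":0},
  {"offset":[0,-86,0],"twist":0},
  {"offset":[-16,-86,-45],"twist":0},
  {"offset":[-32,-86,-90],"twist":0},
  {"offset":[-44,-86,-128],"twist":0},
  {"offset":[-46.5,-86,-135],"twist":0},
  {"offset":[-46.5,-86,-135],"twist":0},
])

```text
time: 27.95
eef_pos: [605.9, 12.4, 148.4]
eef_rot: [0.485, -0.484, -0.515, 0.516]
ft_force: [-0.7, -0.5, -4.7]
grip_width: 43.8
```

```bash
python3 - <<'E'
from h import *
held("w14",2); go([606.2,12.3,116])
E
```

```text
held [606.2  11.5] [30.  30.1] rel TCP [ 0.3 -0.8] pos [605.9  12.4 148.4]
held [611.7 -58.1] [20.2 20.3] rel TCP [  5.7 -70.5] pos [605.9  12.4 148.4]
t 28.0 pos [605.3  12.6 148.6] yaw 93.58 -> offset [-0.4, 32.6, -0.9] twist 0
```

Emit:
jog_arm([
  {"offset":[0.8,0,-0.3],"twist":0},
  {"offset":[0.8,15,-0.3],"twist":0},
  {"offset":[0.8,22,-0.3],"twist":0},
  {"offset":[0.8,26,-0.3],"twist":0},
  {"offset":[0.8,30,-0.3],"twist":0},
  {"offset":[0.8,34,-0.3],"twist":0},
  {"offset":[0.8,34,-0.3],"twist":0},
])

```text
time: 28.88
eef_pos: [606.7, 13.2, 115.0]
eef_rot: [0.484, -0.484, -0.515, 0.515]
ft_force: [-0.9, 0.5, -5.2]
grip_width: 44.1
```

Emit:
jog_arm([
  {"offset":[0,4,0],"twist":0},
  {"offset":[0,8,0],"twist":0},
  {"offset":[0,12,0],"twist":0},
  {"offset":[0,16,0],"twist":0},
  {"offset":[0,20,0],"twist":0},
  {"offset":[0,23,0],"twist":0},
  {"offset":[0,25,0],"twist":0},
  {"offset":[0,27,0],"twist":0},
])

```text
time: 29.88
eef_pos: [606.9, 13.4, 89.5]
eef_rot: [-0.484, 0.484, 0.516, -0.515]
ft_force: [-7.2, 1.8, 10.9]
grip_width: 43.3
```

Emit:
jog_arm([
  {"offset":[0,1,0],"twist":0},
  {"offset":[0,2,0],"twist":0},
  {"offset":[0,3,0],"twist":0},
  {"offset":[0,3,0],"twist":0},
  {"offset":[0,3,0],"twist":0},
])

```text
time: 30.5
eef_pos: [606.9, 13.4, 88.1]
eef_rot: [-0.484, 0.484, 0.516, -0.515]
ft_force: [-11.4, 2.8, 27.5]
grip_width: 43.9
```

Home at 88.1 again. Release and rise.

Emit:
jog_arm([
  {"offset":[0,1,0],"twist":0},
  {"offset":[0,1,0],"twist":0},
  {"offset":[0,-1,0],"twist":0},
  {"offset":[0,-1,0],"twist":0},
])

```text
time: 31.0
eef_pos: [606.9, 13.4, 88.1]
eef_rot: [-0.484, 0.484, 0.516, -0.515]
ft_force: [-8.7, 2.9, 17.5]
grip_width: 44.0
```

Emit:
jog_arm([
  {"offset":[0,0,0],"twist":0},
  {"offset":[0,0,0],"twist":0},
  {"offset":[0,0,0],"twist":0},
  {"offset":[0,0,0],"twist":0},
  {"offset":[0,-40,0],"twist":0},
  {"offset":[0,-95,0],"twist":0},
  {"offset":[0,-95,0],"twist":0},
  {"offset":[0,-95,0],"twist":0},
], hand=1)

```text
time: 32.0
eef_pos: [606.9, 13.1, 181.0]
eef_rot: [0.484, -0.484, -0.515, 0.515]
ft_force: [-0.8, -0.4, -0.5]
grip_width: 85.4
```

```bash
python3 - <<'E'
from h import *
st=env.get_state()
for o in hub("w15"):
    if o[0]=="in": print(o)
im=cv2.imread("pics/w15.png")
for o in holes(im,st,60,(280,296,360,362),86): print(o)
im=env.read_camera("top");cv2.imwrite("pics/t15.png",im);
for b in blobs(hsvmask(im,(8,90,60),(28,255,255)),100): print(b[1:3])
go([468.8,137.1,188],94)
E
```

```text
('in', (319.2762756347656, 251.9032440185547), [606.6, 20.9], [33.8, 34.0])
('in', (319.49371337890625, 273.30908203125), [605.2, 39.0], [60.7, 94.3])
('in', (318.5616149902344, 135.7489776611328), [611.9, -56.8], [33.6, 33.9])
('in', (316.4863586425781, -54.666107177734375), [619.5, -159.6], [64.4, 109.0])
thr 86
(601.6, 82.2, 41.3, [601.6, 82.3], [40.9, 41.0])
([369, 206, 27, 27], array([381.65889831, 218.95974576]))
t 32.1 pos [606.1  13.2 180. ] yaw 93.57 -> offset [132.2, -7.7, 129.4] twist -0.007
```

View pics/w15.png

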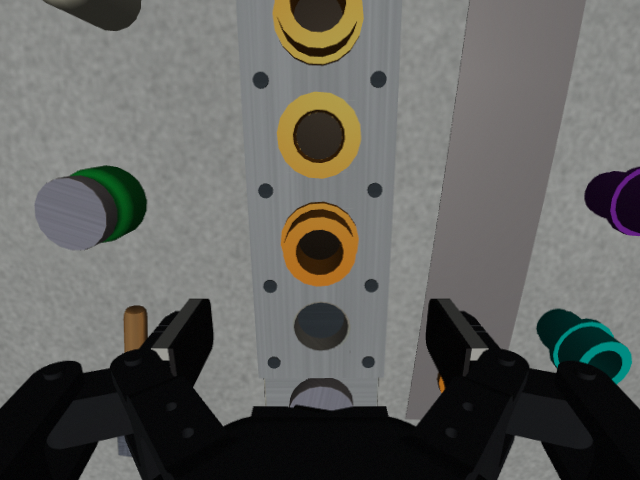

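Three are home and bore 3 is at (601.6, 82.2). Going to the fourth bushing.

Emit:
jog_arm([
  {"offset":[40,-8,40],"twist":0},
  {"offset":[80,-8,80],"twist":0},
  {"offset":[115,-8,115],"twist":0},
  {"offset":[132,-8,129],"twist":0},
  {"offset":[132,-8,129],"twist":0},
  {"offset":[132,-8,129],"twist":0},
  {"offset":[132,-8,129],"twist":0},
])

```text
time: 32.98
eef_pos: [470.8, 136.1, 189.0]
eef_rot: [0.484, -0.485, -0.515, 0.515]
ft_force: [-0.5, 0.2, 0.2]
grip_width: 85.3
```

```bash
python3 - <<'E'
from h import *
H=[o for o in hub("w16") if o[0]=="in" and o[3][1]<35]
for o in H: print(o)
p=min((o[2] for o in H),key=lambda p:abs(p[1]-137)+abs(p[0]-470)); go([*p,62.5])
E
```

```text
('in', (322.2022705078125, 239.52967834472656), [468.8, 137.1], [30.5, 30.6])
t 33.02 pos [470.7 136.2 189.1] yaw 93.51 -> offset [1.1, 126.6, 1.9] twist 0
```

View pics/w16.png

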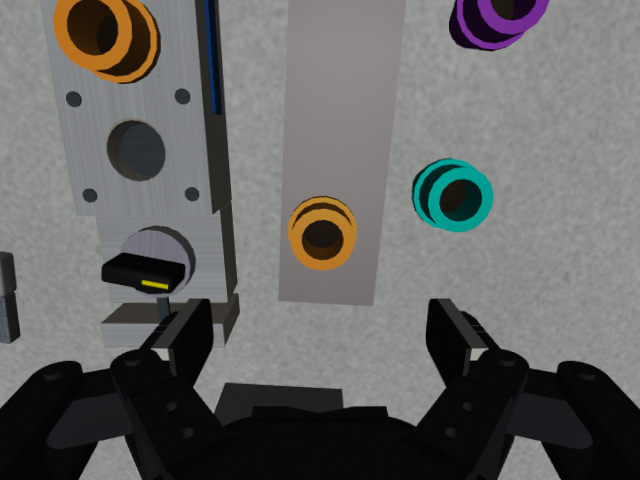

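Bushing 4 is at (322,240), giving (468.8, 137.1), with clear space around it.

Emit:
jog_arm([
  {"offset":[1,50,1.9],"twist":0},
  {"offset":[1,95,1.9],"twist":0},
  {"offset":[1,120,1.9],"twist":0},
  {"offset":[1,126,1.9],"twist":0},
  {"offset":[1,126,1.9],"twist":0},
  {"offset":[1,126,1.9],"twist":0},
])

```text
time: 33.78
eef_pos: [469.0, 137.8, 64.4]
eef_rot: [-0.484, 0.485, 0.516, -0.515]
ft_force: [-0.5, 0.2, -0.3]
grip_width: 85.3
```

Emit:
jog_arm([
  {"offset":[0,0,0],"twist":0},
  {"offset":[0,0,0],"twist":0},
  {"offset":[0,0,0],"twist":0},
  {"offset":[0,0,0],"twist":0},
  {"offset":[0,0,0],"twist":0},
], hand=-1)

```text
time: 34.4
eef_pos: [468.4, 137.8, 64.1]
eef_rot: [-0.484, 0.484, 0.516, -0.515]
ft_force: [-1.0, 0.1, 8.0]
grip_width: 44.2
```

```bash
python3 - <<'E'
from h import *
go([601.5,82.2,150],93.95)
E
```

```text
t 34.4 pos [468.4 137.8  64.1] yaw 93.58 -> offset [-63.8, -85.8, -129.5] twist -0.006
```

Emit:
jog_arm([
  {"offset":[0,-30,0],"twist":0},
  {"offset":[0,-70,0],"twist":0},
  {"offset":[0,-86,0],"twist":0},
  {"offset":[-22,-86,-45],"twist":0},
  {"offset":[-43,-86,-88],"twist":0},
  {"offset":[-61,-86,-123],"twist":0},
  {"offset":[-64,-86,-130],"twist":0},
  {"offset":[-64,-86,-130],"twist":0},
])

```text
time: 35.4
eef_pos: [601.0, 82.0, 148.6]
eef_rot: [0.485, -0.484, -0.515, 0.516]
ft_force: [0.0, 0.1, -3.2]
grip_width: 43.8
```

```bash
python3 - <<'E'
from h import *
held("w17",2); go([601.5,82.2,116])
E
```

```text
held [601.3  81. ] [30. 30.] rel TCP [ 0.3 -0.9] pos [601.   82.  148.6]
held [606.8  11.7] [20.2 20.2] rel TCP [  5.8 -70.3] pos [601.   82.  148.6]
t 35.45 pos [600.5  82.3 148.7] yaw 93.59 -> offset [-0.2, 32.7, -1.1] twist 0
```

Emit:
jog_arm([
  {"offset":[0.9,0,-0.4],"twist":0},
  {"offset":[0.9,15,-0.4],"twist":0},
  {"offset":[0.9,22,-0.4],"twist":0},
  {"offset":[0.9,26,-0.4],"twist":0},
  {"offset":[0.9,30,-0.4],"twist":0},
  {"offset":[0.9,34,-0.4],"twist":0},
  {"offset":[0.9,34,-0.4],"twist":0},
])

```text
time: 36.33
eef_pos: [601.8, 83.0, 115.0]
eef_rot: [0.484, -0.484, -0.515, 0.515]
ft_force: [-0.7, 0.5, -5.0]
grip_width: 43.7
```

Emit:
jog_arm([
  {"offset":[0,4,0],"twist":0},
  {"offset":[0,8,0],"twist":0},
  {"offset":[0,12,0],"twist":0},
  {"offset":[0,16,0],"twist":0},
  {"offset":[0,20,0],"twist":0},
  {"offset":[0,23,0],"twist":0},
  {"offset":[0,25,0],"twist":0},
  {"offset":[0,27,0],"twist":0},
])

```text
time: 37.33
eef_pos: [602.0, 83.2, 89.4]
eef_rot: [-0.484, 0.484, 0.516, -0.515]
ft_force: [-7.1, 2.8, 12.9]
grip_width: 43.9
```

Emit:
jog_arm([
  {"offset":[0,1,0],"twist":0},
  {"offset":[0,2,0],"twist":0},
  {"offset":[0,3,0],"twist":0},
  {"offset":[0,3,0],"twist":0},
  {"offset":[0,3,0],"twist":0},
])

```text
time: 37.95
eef_pos: [602.1, 83.3, 88.1]
eef_rot: [-0.484, 0.484, 0.516, -0.515]
ft_force: [-11.2, 1.8, 27.7]
grip_width: 43.9
```

Emit:
jog_arm([
  {"offset":[0,1,0],"twist":0},
  {"offset":[0,1,0],"twist":0},
  {"offset":[0,-1,0],"twist":0},
  {"offset":[0,-1,0],"twist":0},
])

```text
time: 38.45
eef_pos: [602.0, 83.3, 88.1]
eef_rot: [-0.484, 0.484, 0.516, -0.515]
ft_force: [-8.4, 2.6, 18.0]
grip_width: 43.8
```

Emit:
jog_arm([
  {"offset":[0,0,0],"twist":0},
  {"offset":[0,0,0],"twist":0},
  {"offset":[0,0,0],"twist":0},
  {"offset":[0,0,0],"twist":0},
  {"offset":[0,-40,0],"twist":0},
  {"offset":[0,-95,0],"twist":0},
  {"offset":[0,-95,0],"twist":0},
  {"offset":[0,-95,0],"twist":0},
], hand=1)

```text
time: 39.45
eef_pos: [602.0, 82.9, 181.0]
eef_rot: [0.484, -0.484, -0.515, 0.515]
ft_force: [-0.2, -1.3, 0.1]
grip_width: 85.5
```

```bash
python3 - <<'E'
from h import *
st=env.get_state()
for o in hub("w18"):
    if o[0]=="in": print(o)
cv2.imwrite("pics/s18.png",env.read_camera("scene"));go([595.7,167,205],4)
E
```

```text
('in', (319.2706604003906, 251.92320251464844), [601.7, 90.7], [33.8, 33.9])
('in', (319.770263671875, 279.73199462890625), [599.8, 113.8], [63.2, 104.3])
('in', (318.360107421875, 136.1320343017578), [607.2, 13.2], [33.5, 33.8])
t 39.55 pos [601.3  82.8 180. ] yaw 93.57 -> offset [84.4, -25.0, 0.4] twist 1.563
```

View pics/w18.png

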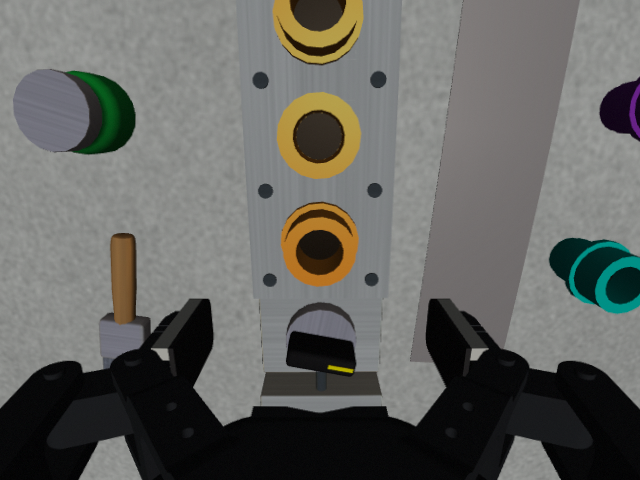

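View pics/s18.png

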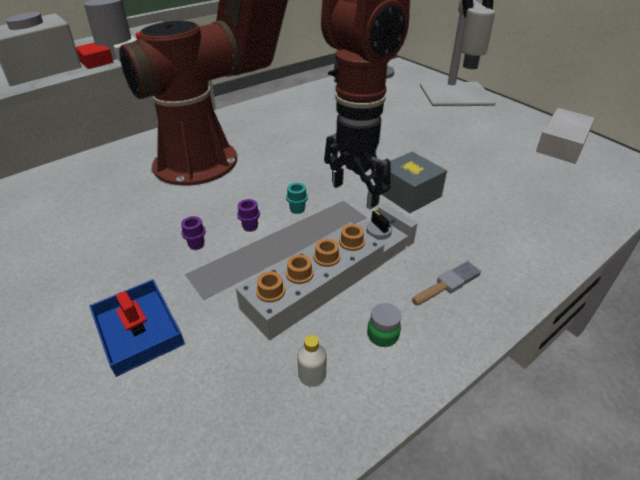

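All four bushings are seated in the block with their shoulders down. Next is the cam.

Emit:
jog_arm([
  {"offset":[15,-25,0],"twist":0.18},
  {"offset":[30,-25,0],"twist":0.36},
  {"offset":[50,-25,0],"twist":0.54},
  {"offset":[70,-25,0],"twist":0.72},
  {"offset":[84,-25,0],"twist":0.9},
  {"offset":[84,-25,0],"twist":1.08},
  {"offset":[84,-25,0],"twist":1.26},
  {"offset":[84,-25,0],"twist":1.44},
], hand=0.05)

```text
time: 40.55
eef_pos: [596.2, 166.7, 204.8]
eef_rot: [-0.704, 0.704, 0.065, -0.067]
ft_force: [-0.3, 0.4, 0.3]
grip_width: 44.4
```

Emit:
jog_arm([
  {"offset":[0,0,0],"twist":0.12},
  {"offset":[0,0,0],"twist":0.12},
  {"offset":[0,0,0],"twist":0.12},
])

```text
time: 40.92
eef_pos: [596.6, 166.6, 205.6]
eef_rot: [-0.707, 0.707, 0.026, -0.027]
ft_force: [1.3, -0.1, -1.0]
grip_width: 45.0
```

```bash
python3 - <<'E'
from h import *
st=env.get_state(); np.save("st19.npy",st,allow_pickle=True)
cv2.imwrite("pics/w19.png",env.read_camera("wrist"));go([595.7,167,205],4)
E
```

```text
t 40.98 pos [596.6 166.7 205.8] yaw 4.32 -> offset [-0.9, 0.8, 0.4] twist 0.006
```

View pics/w19.png

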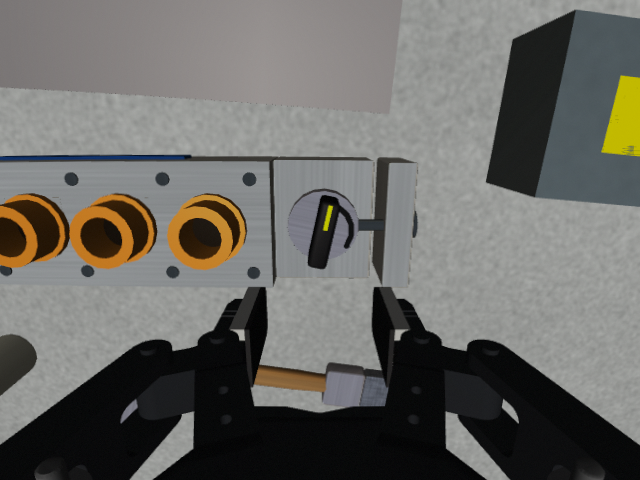

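The cam bar runs from about (328,197) to (318,268), about 8° off the image axis. I'll zoom in to measure it.

```bash
python3 - <<'E'
from h import *
st=np.load("st19.npy",allow_pickle=True).item(); im=cv2.imread("pics/w19.png")
cv2.imwrite("pics/w19z.png",cv2.resize(im[180:285,270:420],None,fx=5,fy=5,interpolation=cv2.INTER_CUBIC))
g=cv2.cvtColor(im,cv2.COLOR_BGR2GRAY)
m=((g<60)|(hsvmask(im,(22,150,120),(35,255,255))>0)).astype(np.uint8)
m[:185]=0;m[275:]=0;m[:,:295]=0;m[:,350:]=0
m=cv2.morphologyEx(m,cv2.MORPH_OPEN,np.ones((9,9),np.uint8))
c=max(cv2.findContours(m,cv2.RETR_EXTERNAL,cv2.CHAIN_APPROX_NONE)[0],key=cv2.contourArea)
P=onz("wrist",c[:,0],85,st)[:,:2].astype(np.float32); print(cv2.minAreaRect(P)); print(cv2.boundingRect(c))
v=onz("wrist",[[333,205],[330,232]],85,st); print("yel",v)
ym=hsvmask(im,(22,150,120),(35,255,255)); ym[:,420:]=0
c=max(cv2.findContours(ym,cv2.RETR_EXTERNAL,cv2.CHAIN_APPROX_NONE)[0],key=cv2.contourArea)
print("yellow",cv2.minAreaRect(onz("wrist",c[:,0],85,st)[:,:2].astype(np.float32)))
E
```

```text
((602.110107421875, 166.38816833496094), (14.33241081237793, 34.790870666503906), 82.16834259033203)
(308, 223, 26, 45)
yel [[572.96310218 172.9443321   85.        ]
 [592.21471316 172.50715665  85.        ]]
yellow ((582.2388916015625, 169.96310424804688), (3.199028730392456, 18.022315979003906), 81.86708068847656)
```

View pics/w19z.png

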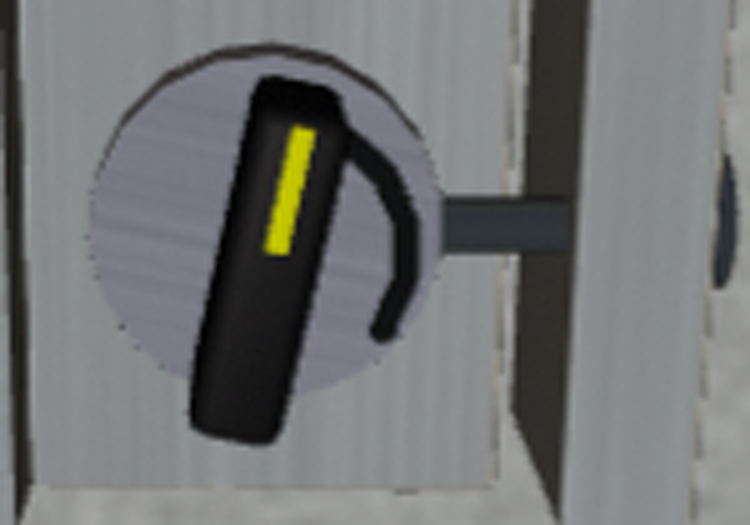

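Bar yaw is −8° and its axis line passes through (595.7, 167.3), matching the expected cam axis at (595.7, 167.0). Descending with the jaws aligned to the bar.

Emit:
jog_arm([
  {"offset":[-0.9,30,0.5],"twist":0.15},
  {"offset":[-0.9,60,0.5],"twist":0.215},
  {"offset":[-0.9,95,0.5],"twist":0.215},
  {"offset":[-0.9,118,0.5],"twist":0.215},
  {"offset":[-0.9,129,0.5],"twist":0.215},
  {"offset":[-0.9,129,0.5],"twist":0.215},
  {"offset":[-0.9,129,0.5],"twist":0.215},
])

```text
time: 41.85
eef_pos: [596.7, 167.3, 78.4]
eef_rot: [0.705, -0.705, 0.049, -0.051]
ft_force: [0.0, 0.3, -0.2]
grip_width: 44.7
```

Emit:
jog_arm([
  {"offset":[0,0,0],"twist":0},
  {"offset":[0,0,0],"twist":0},
  {"offset":[0,0,0],"twist":0},
  {"offset":[0,0,0],"twist":0},
  {"offset":[0,0,0],"twist":0},
], hand=-1, squeeze=50)

```text
time: 42.48
eef_pos: [596.7, 168.9, 78.4]
eef_rot: [0.707, -0.704, 0.049, -0.05]
ft_force: [0.4, 8.5, 3.1]
grip_width: 12.7
```

```bash
python3 - <<'E'
from h import *
go([595.7,167.2,76],-82); print(env.get_state()["wrist_torque"],env.get_state()["ft_force"])
E
```

```text
t 42.48 pos [596.7 168.9  78.4] yaw -8.05 -> offset [-0.8, 2.4, -1.8] twist 1.291
[1.35145094 0.03388456 0.09276454] [0.41951112 8.54945514 3.11621439]
```

Emit:
jog_arm([
  {"offset":[0,0,1.5],"twist":0},
  {"offset":[0,0,1.5],"twist":0},
  {"offset":[0,0,1.5],"twist":0},
])

```text
time: 42.85
eef_pos: [596.7, 169.0, 78.4]
eef_rot: [0.706, -0.705, 0.049, -0.05]
ft_force: [-1.6, 1.7, 6.4]
grip_width: 13.1
```

Force relieved. Turning clockwise (positive twist) in steps.

Emit:
jog_arm([
  {"offset":[0,0,0],"twist":0.08},
  {"offset":[0,0,0],"twist":0.16},
  {"offset":[0,0,0],"twist":0.24},
  {"offset":[0,0,0],"twist":0.32},
  {"offset":[0,0,0],"twist":0.4},
  {"offset":[0,0,0],"twist":0.4},
])

```text
time: 43.6
eef_pos: [596.6, 168.6, 78.4]
eef_rot: [0.681, -0.681, 0.189, -0.19]
ft_force: [-1.7, 0.0, 7.8]
grip_width: 13.1
```

```bash
python3 - <<'E'
from h import *
go([595.7,167.2,76],-82); print(env.get_state()["wrist_torque"],env.get_state()["ft_force"])
cv2.imwrite("pics/w20.png",env.read_camera("wrist"))
E
```

```text
t 43.6 pos [596.6 168.6  78.4] yaw -31.11 -> offset [-0.0, 2.4, -1.7] twist 0.888
[-0.13486874  0.4673537  -0.0935941 ] [-1.66167767  0.0284193   7.79036229]
```

View pics/w20.png

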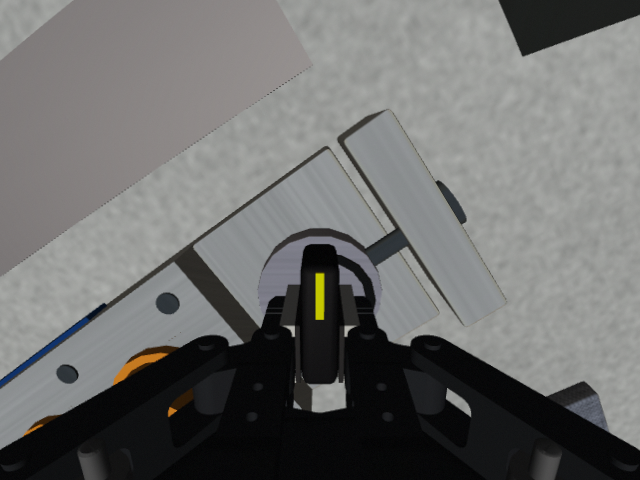

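The bar is turning with the hand and the gap is narrowing. Continuing; about 0.89 rad remains.

Emit:
jog_arm([
  {"offset":[0,0,0],"twist":0.1},
  {"offset":[0,0,0],"twist":0.2},
  {"offset":[0,0,0],"twist":0.3},
  {"offset":[0,0,0],"twist":0.4},
  {"offset":[0,0,0],"twist":0.5},
  {"offset":[0,0,0],"twist":0.6},
  {"offset":[0,0,0],"twist":0.7},
  {"offset":[0,0,0],"twist":0.7},
])

```text
time: 44.65
eef_pos: [595.9, 168.2, 78.4]
eef_rot: [-0.575, 0.575, -0.412, 0.412]
ft_force: [-4.7, -1.1, 9.9]
grip_width: 13.3
```

Emit:
jog_arm([
  {"offset":[0,0,0],"twist":0.05},
  {"offset":[0,0,0],"twist":0.1},
  {"offset":[0,0,0],"twist":0.15},
  {"offset":[0,0,0],"twist":0.18},
  {"offset":[0,0,0],"twist":0.2},
  {"offset":[0,0,0],"twist":0.2},
])

```text
time: 45.4
eef_pos: [595.7, 168.2, 78.4]
eef_rot: [-0.531, 0.532, -0.466, 0.467]
ft_force: [-5.0, -3.0, 10.2]
grip_width: 13.2
```

```bash
python3 - <<'E'
from h import *
go([595.7,167.2,76],-82); print(env.get_state()["wrist_torque"],env.get_state()["ft_force"])
cv2.imwrite("pics/w21.png",env.read_camera("wrist"))
E
```

```text
t 45.4 pos [595.7 168.2  78.4] yaw -82.6 -> offset [0.9, 2.4, -0.2] twist -0.01
[-0.6252534   1.21801951  0.48127401] [-5.02183296 -3.01216418 10.15969457]
```

View pics/w21.png

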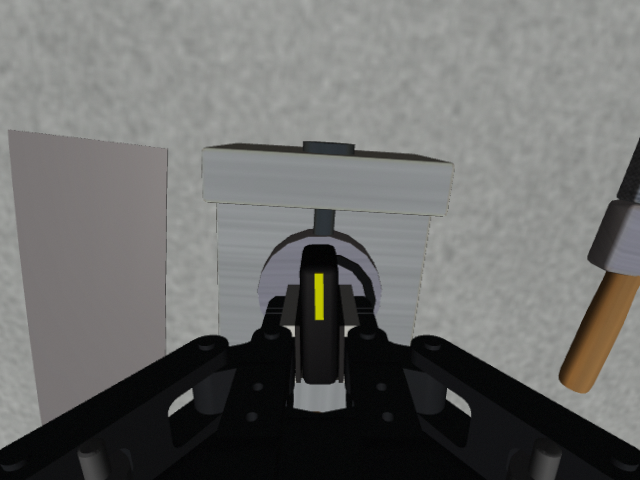

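Torque rose to 0.48 N·m. A further nudge will confirm the stop.

Emit:
jog_arm([
  {"offset":[0,0,0],"twist":0.03},
  {"offset":[0,0,0],"twist":0.06},
  {"offset":[0,0,0],"twist":0.06},
])

```text
time: 45.82
eef_pos: [595.8, 168.2, 78.4]
eef_rot: [-0.517, 0.518, -0.482, 0.482]
ft_force: [-4.6, -3.2, 10.5]
grip_width: 13.3
```

```bash
python3 - <<'E'
from h import *
go([595.7,167.2,76],-82); print(env.get_state()["wrist_torque"],env.get_state()["ft_force"])
E
```

```text
t 45.83 pos [595.8 168.2  78.4] yaw -85.92 -> offset [1.0, 2.4, -0.1] twist -0.068
[-0.67949866  1.11044575  1.91822409] [-4.61098526 -3.20382728 10.49486786]
```

Torque reached 1.9 N·m, so it is hard on the stop. Unwind slightly, open, and rise.

Emit:
jog_arm([
  {"offset":[0,0,0],"twist":-0.05},
  {"offset":[0,0,0],"twist":-0.05},
])

```text
time: 46.08
eef_pos: [595.8, 168.2, 78.4]
eef_rot: [-0.529, 0.53, -0.469, 0.469]
ft_force: [-3.9, -3.3, 10.0]
grip_width: 12.6
```

Emit:
jog_arm([
  {"offset":[0,0,0],"twist":0},
  {"offset":[0,0,0],"twist":0},
  {"offset":[0,0,0],"twist":0},
  {"offset":[0,0,0],"twist":0},
  {"offset":[0,-40,0],"twist":0},
  {"offset":[0,-90,0],"twist":0},
  {"offset":[0,-130,0],"twist":0},
  {"offset":[0,-130,0],"twist":0},
], hand=0.05)

```text
time: 47.08
eef_pos: [598.1, 169.0, 210.8]
eef_rot: [0.531, -0.527, 0.468, -0.471]
ft_force: [0.2, 0.6, -1.0]
grip_width: 45.0
```

```bash
python3 - <<'E'
from h import *
st=env.get_state(); im=env.read_camera("wrist"); cv2.imwrite("pics/w22.png",im);go([400,300,300],-82)
ym=hsvmask(im,(22,150,120),(35,255,255)); c=max(cv2.findContours(ym,cv2.RETR_EXTERNAL,cv2.CHAIN_APPROX_NONE)[0],key=cv2.contourArea)
print("yellow",cv2.minAreaRect(onz("wrist",c[:,0],85,st)[:,:2].astype(np.float32)))
E
```

```text
t 47.12 pos [597.  168.8 208.6] yaw -83.18 -> offset [-153.7, -91.9, -179.8] twist -0.021
yellow ((593.8751831054688, 181.42510986328125), (2.821960210800171, 17.318899154663086), 6.698881149291992)
```

View pics/w22.png

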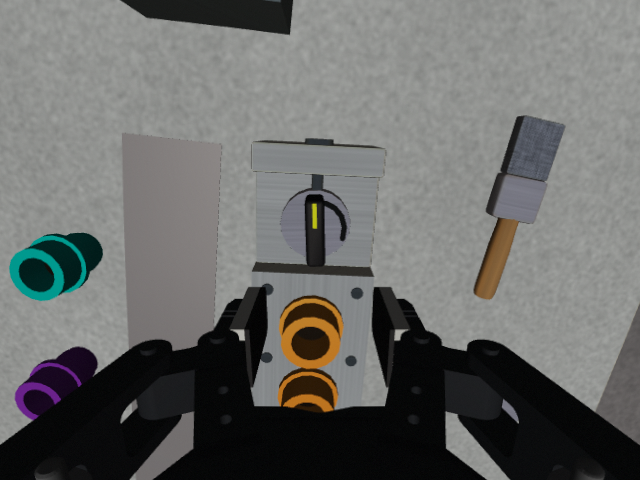

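The cam bar is at −83.3°, about 1.5 rad, and the end plate shows no gap. Backing away for final checks.

Emit:
jog_arm([
  {"offset":[0,-60,-10],"twist":0},
  {"offset":[-40,-92,-50],"twist":0},
  {"offset":[-80,-92,-95],"twist":0},
  {"offset":[-120,-92,-140],"twist":0},
  {"offset":[-154,-92,-180],"twist":0},
  {"offset":[-154,-92,-180],"twist":0},
  {"offset":[-154,-92,-180],"twist":0},
])

```text
time: 48.0
eef_pos: [399.1, 300.0, 298.5]
eef_rot: [-0.529, 0.529, -0.469, 0.469]
ft_force: [1.1, 0.6, 0.3]
grip_width: 45.0
```

```bash
python3 - <<'E'
from h import *
cv2.imwrite("pics/s23.png",env.read_camera("scene"));im=env.read_camera("top");cv2.imwrite("pics/t23.png",im)
cv2.imwrite("pics/t23z.png",cv2.resize(im[110:330,170:540],None,fx=2.1,fy=2.1,interpolation=cv2.INTER_CUBIC))
o,d=None,None
for b in blobs(hsvmask(im,(8,90,60),(28,255,255)),100): print(b[0],b[1:3],onz("top",[b[2]],88)[0].round(1))
E
```

```text
294 ([226, 145, 39, 9], array([244.84013605, 148.84353741])) [749. 134.  88.]
454 ([369, 206, 27, 27], array([381.44933921, 219.21585903])) [ 612.  -122.4   88. ]
458 ([332, 208, 28, 28], array([345.22925764, 222.07860262])) [606.9 -54.6  88. ]
457 ([295, 211, 28, 28], array([308.83150985, 224.76367615])) [602.4  13.1  88. ]
473 ([259, 214, 28, 28], array([272.41226216, 227.47357294])) [597.8  80.9  88. ]
```

View pics/s23.png

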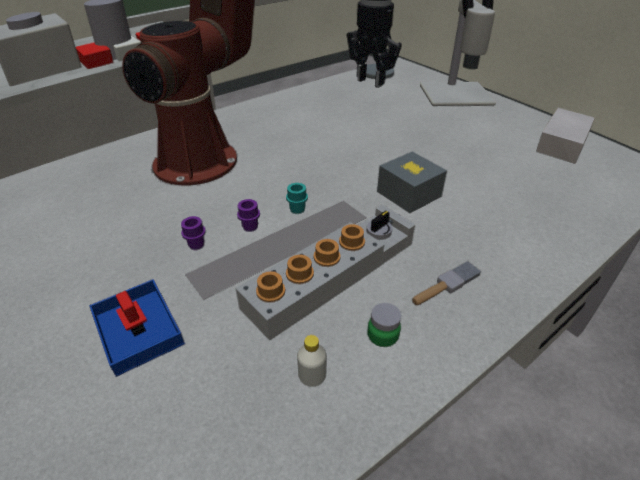

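View pics/t23z.png

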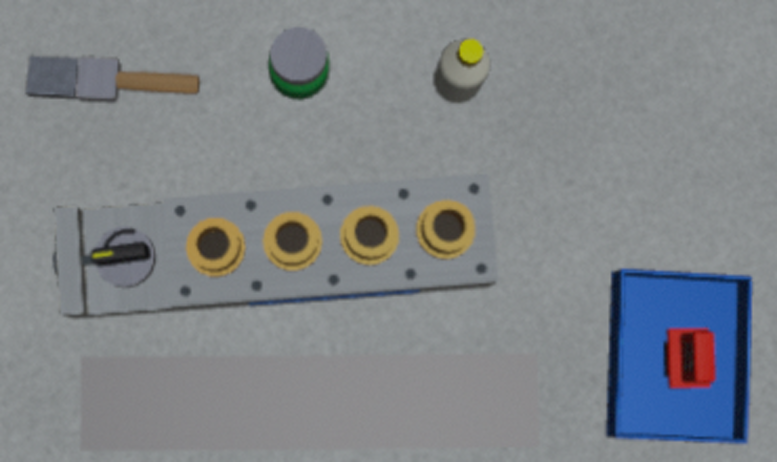

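Everything is in place: four bushings are seated, the plug is in the tray, the end plate is drawn up, and the bystanders and decoys haven't moved. Handing in.

```bash
python3 -c "
from workcell import env
print(env.job_done())"
```

```text
the job is handed in; nothing more can be done
None
```

The whole job is done in the order asked, in about 48 s of the 210 s allowed, and handed in.

- **Plug:** I pulled the red service plug straight up out of the socket and set it in the blue tray, where it is still standing.
- **Bushings:** All four bronze bushings were on the bench, and I pressed one into each bore. Each stopped with a clear force rise at about the expected height. Wrist-camera checks put the hub tops at about 90 mm, which means the shoulders are flush.
- **Cam lock:** I turned it clockwise to its stop, where torque rose to about 1.9 N·m. The bar now reads about 1.5 rad, and the wrist view shows no gap at the end plate. In the top view a thin dark line remains at the inner edge of the plate. I took it as shadow at the height step, because the close view shows contact.
- **Surroundings:** In the final pictures the bottle, jar, brush and the purple and turquoise look-alikes are where they started, and the arm is clear of everything.

The gripper read about 44 mm on the 46 mm hubs, a steady offset that did no harm. The wrist force briefly reached about 45 N when the first bushing seated, well under the 120 N limit. I saw no bushing knocked aside during the run.

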